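# Change over from the toggle-clamp fixture to the vise

## Task

Lift the finished slotted part out of the vise and put it in the tray. Flip all three toggle clamps of the fixture fully open and leave them open, and set every raw block (there may be two or three) on the vise bed, side by side between the jaws with their long sides along the jaws and centred across the jaws' width; then crank the vise until the jaw grips them all firmly. Leave the small T-nut and the jar that stand beside the work where they are.

Things in the scene. Friction and masses are not known exactly. Their poses are not given: they have to be found in the camera images.
- fixture: Dark steel fixture plate, 150 (x) x 300 (y) x 15 mm, fixed to the bench, with three nests in a row along its own y at y = -98, 0 and +98 mm (clamp/block 1, 2, 3). Origin: centre of the underside; its z is up, its -x side (the clamp handles) faces roughly the robot. Each nest centre is at x = +35 mm, its floor 18 mm above the origin; lips 5 mm high along the block's long sides and 4 mm high at the middle of its ends, with about 1.5 to 2 mm play.
- vise: Grey machine vise, 237 (x) x 110 (y) mm, fixed to the bench. Origin: centre of the underside, z up. Flat bed 30 mm above the origin. Fixed jaw at the +x end: its face is at x = +85 mm. The sliding jaw is on the -x side, fully open at the start (gap 105 mm, face at x = -20 mm). Both jaws are 110 mm wide in y and stand 30 mm above the bed (top at z = 60 mm). A crank with an upright axis is at x = -85 mm, y = 0.
- jaw: The vise's sliding jaw (steel, 25 x 110 x 30 mm). Origin: lower edge of its clamping face at y = 0, on the bed; it slides along the vise's +x toward the fixed jaw, driven only by the crank.
- crank (a joint): Angle of the vise crank, 0 at the start, grows as it is turned clockwise seen from above. The jaw closes 6 mm per radian (about 38 mm a turn), up to 16 rad. Turning needs about 3 N at the knob; once the jaw is tight on the work the crank resists firmly (push some 8 to 15 N at the knob, no more is needed), and it stays where it is left.
- crank_knob (a point): Point on the axis of the crank's upright round black knob (16 mm diameter, 37 mm tall, from 61 to 98 mm above the bench), 84 mm above the bench. The knob runs on a circle of 40 mm radius about the crank axis; at crank = 0 it points to the vise's -x. The knob does not spin on the crank.
- tray: Open black plastic tray, 150 (x) x 120 (y) x 30 mm high outside, wall and floor 4 to 5 mm, fixed to the bench. Origin: centre of the underside, z up.
- finished: The finished part: aluminium, 26 (x) x 58 (y, long) x 26 (z) mm, 85 g, with a slot 20 mm wide and 14 mm deep milled across the middle of its top. It lies loose on the vise bed at the start. Origin: the middle of that outline.
- clamp1 (a joint): Toggle clamp 1 of the fixture: 0 = shut on its block (about -0.06 on an empty nest), grows as the handle is swung toward the fixture's -x and the hold-down bar rises; 1.6 = fully open (stop). It has a dead centre near 1.0 rad: short of it the heavy bar drops shut again, beyond it (1.2 or more) the arm falls open by itself and stays. About 2 N at the handle moves it.
- clamp1_grip (a point): Point on the axis of clamp 1's round black handle grip (16 mm diameter, 55 mm long), 75 mm from the hinge; the grip runs from 42 to 97 mm from the hinge. The hinge axis is along the fixture's y, at fixture x = -25 mm, 50 mm above the bench. Shut, the handle stands upright over the hinge and the 66 mm bar (12 mm wide, 10 mm thick) points to the fixture's +x over the block; open, the handle lies level toward -x and the bar stands up, leaning slightly back over the hinge.
- clamp2 (a joint): Toggle clamp 2 of the fixture: 0 = shut on its block (about -0.06 on an empty nest), grows as the handle is swung toward the fixture's -x and the hold-down bar rises; 1.6 = fully open (stop). It has a dead centre near 1.0 rad: short of it the heavy bar drops shut again, beyond it (1.2 or more) the arm falls open by itself and stays. About 2 N at the handle moves it.
- clamp2_grip (a point): Point on the axis of clamp 2's round black handle grip (16 mm diameter, 55 mm long), 75 mm from the hinge; the grip runs from 42 to 97 mm from the hinge. The hinge axis is along the fixture's y, at fixture x = -25 mm, 50 mm above the bench. Shut, the handle stands upright over the hinge and the 66 mm bar (12 mm wide, 10 mm thick) points to the fixture's +x over the block; open, the handle lies level toward -x and the bar stands up, leaning slightly back over the hinge.
- clamp3 (a joint): Toggle clamp 3 of the fixture: 0 = shut on its block (about -0.06 on an empty nest), grows as the handle is swung toward the fixture's -x and the hold-down bar rises; 1.6 = fully open (stop). It has a dead centre near 1.0 rad: short of it the heavy bar drops shut again, beyond it (1.2 or more) the arm falls open by itself and stays. About 2 N at the handle moves it.
- clamp3_grip (a point): Point on the axis of clamp 3's round black handle grip (16 mm diameter, 55 mm long), 75 mm from the hinge; the grip runs from 42 to 97 mm from the hinge. The hinge axis is along the fixture's y, at fixture x = -25 mm, 50 mm above the bench. Shut, the handle stands upright over the hinge and the 66 mm bar (12 mm wide, 10 mm thick) points to the fixture's +x over the block; open, the handle lies level toward -x and the bar stands up, leaning slightly back over the hinge.
- block1: Raw block 1: plain square aluminium bar, 26 x 58 (its own y, long) x 26 mm, 110 g (60 to 150 g), without a slot; at the start clamped in nest 1, long side along the fixture's y; absent in some runs. Origin: its middle. Any of its four long faces may lie down.
- block2: Raw block 2: plain square aluminium bar, 26 x 58 (its own y, long) x 26 mm, 110 g (60 to 150 g), without a slot; at the start clamped in nest 2, long side along the fixture's y; absent in some runs. Origin: its middle. Any of its four long faces may lie down.
- block3: Raw block 3: plain square aluminium bar, 26 x 58 (its own y, long) x 26 mm, 110 g (60 to 150 g), without a slot; at the start clamped in nest 3, long side along the fixture's y; absent in some runs. Origin: its middle. Any of its four long faces may lie down.
- tnut: Bystander lying or standing on the bench: dark steel T-nut, 26 x 20 x 16 mm; to be left alone.
- jar: Bystander lying or standing on the bench: screw-top jar, 60 mm diameter, 70 mm tall; to be left alone.
Not all that is in view belongs to the job. Leave any brown or red look-alike of the finished alone.

How it is judged (in metres and radians):
At the end, for the whole second after the job is handed in: Every raw block rests on the vise bed between the jaws, within 25 mm of the middle of their width and 0.12 rad of parallel, the sliding jaw pressing with over 4 N; all three clamps open beyond 1.3 rad; finished part at rest in the tray (x of block1 in the frame of vise between -0.005 and 0.085 m and y of block1 in the frame of vise between -0.025 and 0.025 m and z of block1 in the frame of vise between 0.036 and 0.05 m and angle between the y axis of each of block1, block2, block3 and the y axis of vise, either way round below 0.12 rad and linear speed of each of block1, block2, block3, finished below 0.02 m/s and x of block2 in the frame of vise between -0.005 and 0.085 m and y of block2 in the frame of vise between -0.025 and 0.025 m and z of block2 in the frame of vise between 0.036 and 0.05 m and x of block3 in the frame of vise between -0.005 and 0.085 m and y of block3 in the frame of vise between -0.025 and 0.025 m and z of block3 in the frame of vise between 0.036 and 0.05 m and contact force between jaw and anything else above 4 N and value of joint each of clamp1, clamp2, clamp3 above 1.3 rad and x of finished in the frame of tray between -0.07 and 0.07 m and y of finished in the frame of tray between -0.055 and 0.055 m and z of finished in the frame of tray below 0.045 m); the robot touches nothing.
It fails at once if the T-nut or the jar is displaced by more than 5 cm (distance of any of tnut, jar from where it was at the start of the episode above 0.05 m).
Of block1, block2, block3 only 2 to 3 are there at a start; the rules pass over those that are not, and their reading is None.
At some moment in a run one of finished, block1, block2, block3 may be knocked a few centimetres aside while the robot is not near it.
Once in a run the grip may slacken for a moment while it holds something.
It also fails if it takes over 210 s, if anything falls off the work surface, if the arm or the gripper's body presses on something with over 40 N, if the wrist force passes 120 N, or if a joint passes its speed limit or range.

## Robot

A 6-joint arm with a two-finger parallel gripper is mounted at the origin on the work surface. World frame = base frame: x ahead of the robot, y to its left, z up, the work surface at z = 0. Lengths are in m, angles in degrees, forces in N, time in s.
With the tool pointing down it reaches from about 0.4 to 0.825 m from the base axis. Payload 7 kg.
Tool frame: the origin (TCP) lies midway between the tips of the shut fingers; the grasp point (between the pads) lies 19 mm behind it (ctrl.grip_point_offset is the distance from the TCP to the grasp point, in m); x points along the fingers, y is the direction in which the jaws open and shut, and the axes are right-handed (so a half turn about x gives the same grasp; the last joint's range is limited). The gripper opens to 88 mm and grips with 3 to 60 N. Pads are 19 mm wide; open, the fingers measure 130 mm over their backs; the gripper's body (78 mm by 193 mm) begins 47 mm behind the grasp point.
Start: joints at [-51.847, 20.546, 0.682, 0, -70.136, -16.507], TCP at [0.249, -0.627, 0.227] pointing down, gripper open.
Joint ranges: [-176.03, 176.03], [-82.01, 121.73], [-58.28, 71.71], [-173.87, 95.51], [-174.79, -0.11], [-173.66, 173.66]. Speed limits (degrees/s): [136.94, 136.94, 172.46, 180, 180, 180].

## Interface

Orientations are given as [roll, pitch, yaw] about the fixed x, y, z axes, in that order (R = Rz(yaw) Ry(pitch) Rx(roll)).
In Python, from plant import ctrl gives the robot as it stands.
- The arm moves only by the tool drive_tool, never from a script. Its argument "plan" is a list of rows, each a list of 3 entries, a list of its own where there are three numbers: the shift along the tool's x, y, z in m, then the turn, a rotation vector about the tool's x, y, z in degrees, then the opening, from 0 (shut) to 1 (fully open). In form: [[[dx, dy, dz], [wx, wy, wz], grip], ...]. A call has 1 to 20 rows; each row is the pose to reach, as a shift and turn from the pose measured when the call began, along the tool's axes at that moment; what a row does not reach only later rows make up. A row lasts 1/12 s, in which the tool goes at most 41.7 mm and 7.16 degrees, less where a joint would pass 70% of its speed; a pose out of reach is approached as far as the arm can. A call with a gripper value outside its range is refused whole. The fingers move at their own pace and stop on an object; the grip force is fixed at half the most. Time passes only in rows, so rows that repeat a pose let the fingers close. It gives the time, the measured TCP pose, the force and the opening at its end, in the units of the state.
- ctrl.get_obs(): the state, without advancing time (a new reading comes with each control period).
- ctrl.snapshot(name): name is "side" or "top" or "wrist"; returns the picture (384x512x3 uint8, blue, green, red); there is no depth.
- ctrl.get_calibration(name): a dict with "fx", "fy", "cx", "cy" (pixels), "R" (3x3) and "t" (3): a world point X has camera coordinates R X + t. Camera axes: x right, y down, z forward; pixel columns grow to the right and rows downward; lengths in m; the calibration is good to about 2 mm. A picture is of the moment at which its call begins: read the wrist's pose just before it. get_calibration takes no time and is no camera call; for the wrist camera it gives the pose at the moment of the call.
- ctrl.close_job(): hands the job in, once; it reports no verdict.
Trained networks look in the newest picture that a camera, given by its name, has taken for a name from the list of things; names that differ only in an ending like _2 or _b are one class to them, and where a whole thing is asked for, a point or a joint stands for the part that bears it (a point fixed in the world has none). Each returns a list of dicts, best first, with "confidence" (0 to 1); they miss things now and then, are a little off and sometimes report something else, mostly with a low value. They report only what shows in the picture. A call takes as long as a camera call. They do not tell look-alikes from the thing itself.
- ctrl.cut_out(camera, name): "pixels" (384x512 bool, what is visible of it) and "pixel" ([column, row] in pixels, amid what is visible of it).
- ctrl.landmark_of(camera, name): "pixel" ([column, row] in pixels: a listed point, or the origin of a listed thing).
The state is a dict: "clock": time; "joint_pos": joint angles; "qvel": joint speeds; "tau": joint torques, N m; "tool_pos": TCP position; "orientation": TCP orientation; "force": force on the tool from outside, world axes, zero at the start; "moment": the same for the moment, N m; "opening": finger opening in m.
Only numpy, scipy, OpenCV 4.12 (cv2) and the standard library are available. Lean on these libraries where they do the work, as an engineer would, in place of code of your own. Each camera call takes 0.05 s, during which the arm holds its last target. There are 200 camera calls.

## Working session

There is one attempt and no reset: what is moved stays moved. The work goes in short steps, Python scripts to look and compute and a tool call to move; the robot and the scene stay as the last step left them, time stands still between calls to the robot, and variables do not carry over. Pictures are saved under pics/ and viewed, about 12 in all and at most 16, crops included, and the job is handed in when it is done.

Besides the shell and the picture viewer there is one more tool, called by a JSON object that holds its "op" and its "data". drive_tool: Moves the arm, as the interface text tells. Its arguments: {"type":"object","properties":{"plan":{"type":"array","items":{"type":"array"}}},"required":["plan"]}

```bash
ls; mkdir -p pics
cat > h.py <<'E'
import numpy as np, cv2
from plant import ctrl
from scipy.spatial.transform import Rotation as Rt
def ray(c,px):
    k=ctrl.get_calibration(c); R=np.array(k['R']);t=np.array(k['t'])
    d=R.T@np.array([(px[0]-k['cx'])/k['fx'],(px[1]-k['cy'])/k['fy'],1]); return -R.T@t,d
def atz(c,px,z):
    o,d=ray(c,px); return o+d*(z-o[2])/d[2]
def proj(c,X):
    k=ctrl.get_calibration(c); p=np.array(k['R'])@np.array(X)+np.array(k['t']); return np.array([k['fx']*p[0]/p[2]+k['cx'],k['fy']*p[1]/p[2]+k['cy']])
def tri(p1,p2):
    (o1,d1),(o2,d2)=ray('side',p1),ray('top',p2)
    A=np.c_[d1,-d2]; s=np.linalg.lstsq(A,o2-o1,rcond=None)[0]
    a,b=o1+d1*s[0],o2+d2*s[1]; return (a+b)/2,np.linalg.norm(a-b)
E
python3 - <<'E'
from h import *
np.set_printoptions(precision=4,suppress=True)
o=ctrl.get_obs();print(o['clock'],o['tool_pos'],o['orientation'],o['force'],o['opening'])
for c in('side','top'):
    cv2.imwrite(f'pics/{c}0.png',ctrl.snapshot(c))
    print(c,-np.array(ctrl.get_calibration(c)['R']).T@ctrl.get_calibration(c)['t'])
    for n in['fixture','vise','jaw','crank_knob','tray','finished','clamp1_grip','block1','tnut','jar']:
        print(n,[(np.round(d['pixel'],1).tolist(),round(d['confidence'],2)) for d in ctrl.landmark_of(c,n)][:5])
E
```

```text
pics
0.0 [ 0.2488 -0.627   0.2256] [ 95.5207  89.9055 117.1614] [0.0417 0.0161 0.7467] 0.08767052543219228
side [0.0895 0.931  0.88  ]
fixture [([205.9, 288.3], 0.61)]
vise [([257.7, 221.8], 0.62), ([231.3, 230.6], 0.41), ([317.0, 174.2], 0.19)]
jaw [([266.1, 214.1], 0.63)]
crank_knob [([294.6, 205.9], 0.45)]
tray [([281.3, 189.9], 0.58)]
finished [([209.5, 227.7], 0.74), ([225.5, 188.1], 0.58), ([248.8, 206.6], 0.47)]
clamp1_grip [([231.7, 235.2], 0.79)]
block1 [([212.2, 251.7], 0.66), ([173.5, 300.6], 0.45)]
tnut [([287.5, 261.5], 0.57)]
jar [([316.5, 175.9], 0.8)]
top [ 0.4506 -0.0533  1.2177]
fixture [([160.0, 200.6], 0.74)]
vise [([292.6, 201.3], 0.91), ([103.3, 209.2], 0.73), ([117.2, 187.9], 0.17)]
jaw [([289.6, 206.3], 0.66)]
crank_knob [([296.6, 245.4], 0.55)]
tray [([361.3, 195.5], 0.59), ([234.8, 261.2], 0.33)]
finished [([328.3, 127.6], 0.69), ([285.5, 182.7], 0.66), ([237.0, 155.2], 0.57)]
clamp1_grip [([188.6, 204.6], 0.45)]
block1 [([194.0, 187.3], 0.73), ([117.3, 183.0], 0.72)]
tnut [([427.5, 222.6], 0.44), ([236.7, 259.9], 0.4), ([361.6, 195.0], 0.24)]
jar [([426.7, 221.5], 0.91)]
```

Run:
```python
import cv2
t=cv2.imread('pics/top0.png');cv2.imwrite('pics/t0.png',cv2.resize(t[90:300,60:460],None,fx=2,fy=2,interpolation=2))
t=cv2.imread('pics/side0.png');cv2.imwrite('pics/s0.png',cv2.resize(t[130:340,120:370],None,fx=2.8,fy=2.8,interpolation=2))
```

```text
(no output)
```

View pics/t0.png

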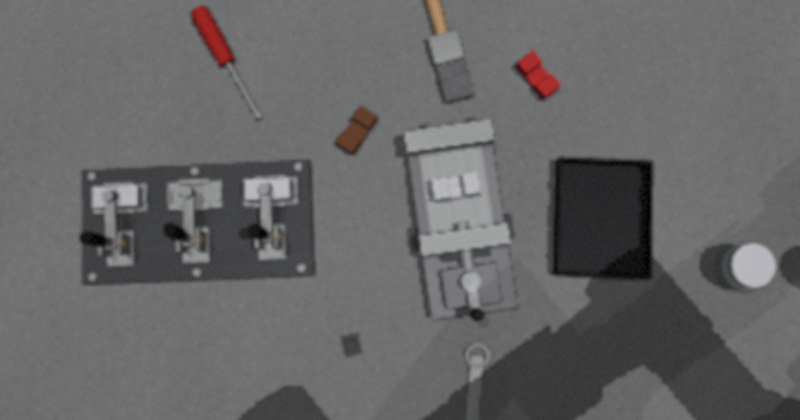

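View pics/s0.png

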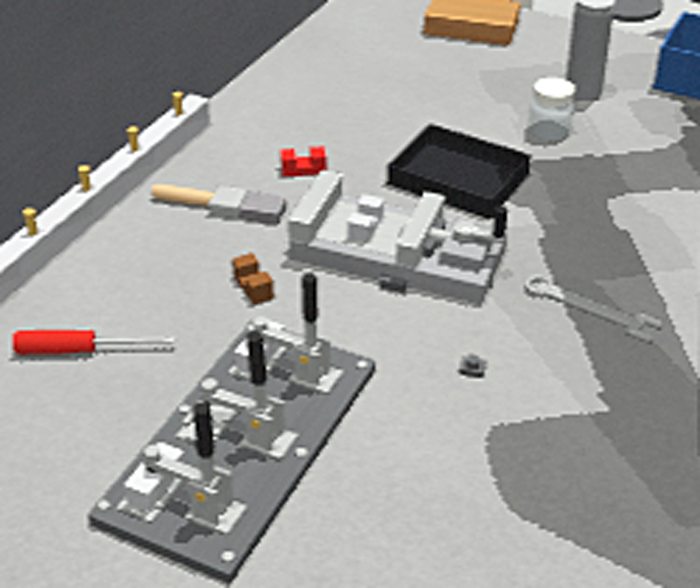

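Views: the aluminium part with the slot lies in the vise at top pixel (285,183). Its look-alikes are red (328,128) and brown (237,155), so I choose the aluminium one. Nests 1 (194,187) and 3 (117,183) seem to hold blocks. Nest 2 (157,186) looks empty, and I will check it from close by.

Run:
```python
from h import *
np.set_printoptions(precision=4,suppress=True)
o=ctrl.get_obs();print(Rt.from_euler('xyz',o['orientation'],degrees=True).as_matrix())
ctrl.snapshot('top')
for n,z in [('fixture',.015),('vise',.03),('tray',.03),('finished',.056),('block1',.044),('tnut',.016),('jar',.07)]:
    for d in ctrl.cut_out('top',n)[:3]:
        m=d['pixels'].astype(np.uint8); c=max(cv2.findContours(m,0,1)[0],key=cv2.contourArea)
        P=np.array([atz('top',p,z)[:2] for p in c[:,0]]).astype(np.float32)
        r=cv2.minAreaRect(P); print(n,round(d['confidence'],2),np.round(r[0],4),np.round(r[1],3),round(r[2],1))
S={};T={}
ctrl.snapshot('side')
for n,z in [('clamp1_grip',.125),('crank_knob',.084)]:
    for c in('top','side'):
        for d in ctrl.landmark_of(c,n)[:4]: print(n,c,round(d['confidence'],2),np.round(d['pixel'],1),atz(c,d['pixel'],z))
k=ctrl.get_calibration('wrist');R=np.array(k['R']);print('wrist cam',-R.T@k['t'],R,k['fx'])
cv2.imwrite('pics/w0.png',ctrl.snapshot('wrist'))
```

```text
[[ 0.     -0.3689  0.9295]
 [-0.      0.9295  0.3689]
 [-1.     -0.      0.    ]]
fixture 0.92 [0.5582 0.2345] [0.152 0.305] 0.8
fixture 0.5 [ 0.5965 -0.1015] [0.03 0.06] 5.7
vise 0.6 [ 0.5514 -0.1038] [0.255 0.129] 7.3
vise 0.32 [ 0.4557 -0.1171] [0.061 0.023] 4.5
vise 0.27 [0.3994 0.0367] [0.023 0.025] 89.0
tray 0.94 [ 0.5507 -0.284 ] [0.123 0.151] 87.0
finished 0.83 [ 0.7299 -0.2057] [0.061 0.035] 35.7
finished 0.8 [ 0.5907 -0.098 ] [0.031 0.059] 4.9
finished 0.79 [0.6661 0.0227] [0.03 0.06] 55.4
block1 0.68 [0.5957 0.1361] [0.059 0.028] 88.6
block1 0.59 [0.5916 0.3169] [0.031 0.038] 0.4
jar 0.55 [ 0.4832 -0.4437] [0.07  0.055] 88.6
jar 0.18 [ 0.5907 -0.0985] [0.031 0.059] 5.7
clamp1_grip top 0.75 [189.2 205.5] [0.5365 0.1358 0.125 ]
clamp1_grip side 0.81 [232.2 232.6] [0.5331 0.1322 0.125 ]
crank_knob top 0.5 [296.4 243.7] [ 0.442  -0.1139  0.084 ]
crank_knob top 0.5 [361.2 200.1] [ 0.5427 -0.2727  0.084 ]
crank_knob side 0.51 [299.1 206.1] [ 0.4321 -0.1233  0.084 ]
wrist cam [ 0.1864 -0.6526  0.3847] [[-0.3687  0.9295  0.0015]
 [ 0.8998  0.3565  0.2515]
 [ 0.2333  0.0941 -0.9678]] 319.9300992915324
```

View pics/w0.png

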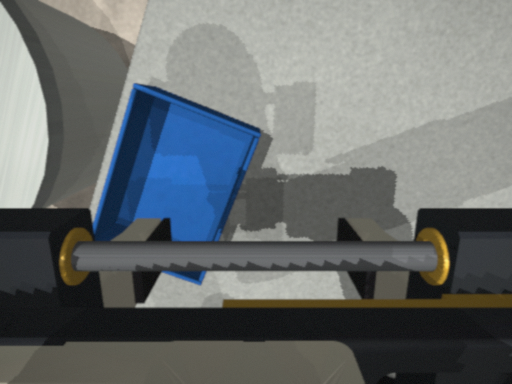

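```bash
cat >> h.py <<'E'
def Ryaw(a):
    a=np.radians(a); c,s=np.cos(a),np.sin(a); return np.array([[0,c,s],[0,s,-c],[-1,0,0.]])
def go(wps):
    """wps: (x,y,z,yaw,grip): prints shift (mm->m) & turn in tool axes, rows needed"""
    o=ctrl.get_obs(); p0=np.array(o['tool_pos']); R0=Rt.from_euler('xyz',o['orientation'],degrees=True).as_matrix(); q=p0;Rq=R0;tot=0
    for x,y,z,a,g in wps:
        p=np.array([x,y,z]); R=Ryaw(a); d=R0.T@(p-p0); w=Rt.from_matrix(R0.T@R).as_rotvec(degrees=True)
        n=max(np.linalg.norm(p-q)/.0417, np.degrees(Rt.from_matrix(Rq.T@R).magnitude())/7.16); tot+=int(np.ceil(n))
        print([np.round(d,3).tolist(),np.round(w,1).tolist(),g],'n=%.1f'%n); q=p;Rq=R
    print('tot',tot)
E
python3 - <<'E'
from h import *
go([(.4,-.4,.27,92,1),(.625,.235,.27,92,0)])
E
```

```text
[[-0.043, 0.156, 0.224], [19.6, 0.0, 0.0], 1] n=6.6
[[-0.043, 0.663, 0.668], [19.6, 0.0, 0.0], 0] n=16.2
tot 24
```

{"op": "drive_tool", "data": {"plan": [[[-0.043,0.04,0.03],[7,0,0],0],[[-0.043,0.663,0.668],[19.6,0,0],0],[[-0.043,0.663,0.668],[19.6,0,0],0],[[-0.043,0.663,0.668],[19.6,0,0],0],[[-0.043,0.663,0.668],[19.6,0,0],0],[[-0.043,0.663,0.668],[19.6,0,0],0],[[-0.043,0.663,0.668],[19.6,0,0],0],[[-0.043,0.663,0.668],[19.6,0,0],0],[[-0.043,0.663,0.668],[19.6,0,0],0],[[-0.043,0.663,0.668],[19.6,0,0],0],[[-0.043,0.663,0.668],[19.6,0,0],0],[[-0.043,0.663,0.668],[19.6,0,0],0],[[-0.043,0.663,0.668],[19.6,0,0],0],[[-0.043,0.663,0.668],[19.6,0,0],0],[[-0.043,0.663,0.668],[19.6,0,0],0],[[-0.043,0.663,0.668],[19.6,0,0],0],[[-0.043,0.663,0.668],[19.6,0,0],0],[[-0.043,0.663,0.668],[19.6,0,0],0],[[-0.043,0.663,0.668],[19.6,0,0],0],[[-0.043,0.663,0.668],[19.6,0,0],0]]}}

```text
clock: 3.47
tool_pos: [0.5775, 0.1283, 0.2679]
orientation: [23.4, 90.0, 25.5]
force: [1.1, -1.5, 0.5]
opening: 0.0005
```

{"op": "drive_tool", "data": {"plan": [[[0,0.107,0.047],[0,0,0],0],[[0,0.107,0.047],[0,0,0],0],[[0,0.107,0.047],[0,0,0],0],[[0,0.107,0.047],[0,0,0],0],[[0,0.107,0.047],[0,0,0],0]]}}

```text
clock: 3.88
tool_pos: [0.6206, 0.2388, 0.2665]
orientation: [-142.2, 89.9, -140.0]
force: [-0.6, -0.5, 0.3]
opening: 0.0003
```

Run:
```python
from h import *
np.set_printoptions(precision=4,suppress=True)
o=ctrl.get_obs();print(o['tool_pos'],o['orientation'])
cv2.imwrite('pics/w1.png',ctrl.snapshot('wrist'))
for n,z in [('clamp1_grip',.125),('block1',.031),('fixture',.0)]:
    for d in ctrl.landmark_of('wrist',n)[:4]: print(n,round(d['confidence'],2),np.round(d['pixel'],1),atz('wrist',d['pixel'],z))
```

```text
[0.6206 0.2388 0.2665] [-142.1941   89.934  -139.9985]
clamp1_grip 0.85 [145.5  79.5] [0.5358 0.1368 0.125 ]
block1 0.83 [173. 139.] [0.5989 0.1363 0.031 ]
block1 0.67 [333.2 141.3] [0.5947 0.3333 0.031 ]
block1 0.64 [253.7  86.6] [0.5339 0.2332 0.031 ]
fixture 0.72 [253.6 105.8] [0.5562 0.2338 0.    ]
```

View pics/w1.png

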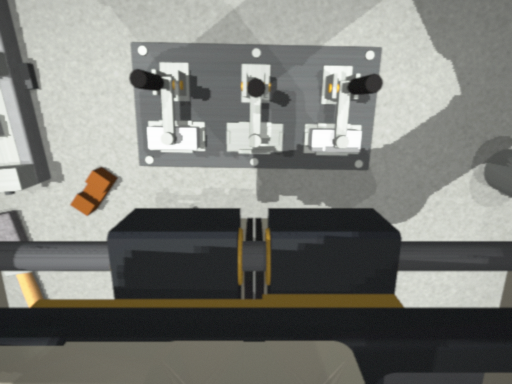

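Run:
```python
from h import *
np.set_printoptions(precision=4,suppress=True)
im=cv2.imread('pics/w1.png',0)
c=np.array([[132,43],[381,47],[368,169],[140,167]],np.float32).reshape(-1,1,2)
cv2.cornerSubPix(im,c,(4,4),(-1,-1),(3,30,.01)); print(c[:,0])
P=np.array([atz('wrist',p,.015) for p in c[:,0]]); print(P,P.mean(0))
for a,b in((0,1),(3,2),(0,3),(1,2)):
    d=P[b]-P[a]; print(np.linalg.norm(d[:2]),np.degrees(np.arctan2(d[1],d[0])))
# bolts/hand: block tops and hinge check
for y in(-.098,.098): pass
```

```text
[[130.3622  41.6233]
 [381.3317  46.8125]
 [368.683  168.6866]
 [139.0102 165.1988]]
[[0.4874 0.0848 0.015 ]
 [0.4825 0.3837 0.015 ]
 [0.6307 0.3873 0.015 ]
 [0.6365 0.0869 0.015 ]] [0.5593 0.2357 0.015 ]
0.2989665222618892 90.93212163570897
0.30048041386531554 91.11096722646771
0.14915930317514992 0.7809565411411017
0.14822507578991037 1.3646306528057854
```

```bash
cat >> h.py <<'E'
FX=(np.array([.5593,.2357]),1.05)
def loc(F,x,y):
    a=np.radians(F[1]); return F[0]+np.array([[np.cos(a),-np.sin(a)],[np.sin(a),np.cos(a)]])@[x,y]
E
python3 - <<'E'
from h import *
go([(*loc(FX,.016,-.098),.17,181,0),(*loc(FX,.014,-.098),.112,181,0)])
E
```

```text
[[0.098, -0.096, -0.047], [-89.0, 0.1, 0.0], 0] n=12.4
[[0.156, -0.096, -0.049], [-89.0, 0.1, 0.0], 0] n=1.4
tot 15
```

{"op": "drive_tool", "data": {"plan": [[[0.098,-0.096,-0.047],[-89,0,0],0],[[0.098,-0.096,-0.047],[-89,0,0],0],[[0.098,-0.096,-0.047],[-89,0,0],0],[[0.098,-0.096,-0.047],[-89,0,0],0],[[0.098,-0.096,-0.047],[-89,0,0],0],[[0.098,-0.096,-0.047],[-89,0,0],0],[[0.098,-0.096,-0.047],[-89,0,0],0],[[0.098,-0.096,-0.047],[-89,0,0],0],[[0.098,-0.096,-0.047],[-89,0,0],0],[[0.098,-0.096,-0.047],[-89,0,0],0],[[0.098,-0.096,-0.047],[-89,0,0],0],[[0.098,-0.096,-0.047],[-89,0,0],0],[[0.098,-0.096,-0.047],[-89,0,0],0],[[0.098,-0.096,-0.047],[-89,0,0],0],[[0.156,-0.096,-0.049],[-89,0,0],0],[[0.156,-0.096,-0.049],[-89,0,0],0],[[0.156,-0.096,-0.049],[-89,0,0],0]]}}

```text
clock: 5.5
tool_pos: [0.5722, 0.1364, 0.1089]
orientation: [109.9, 89.7, -159.3]
force: [-1.4, 0.5, -1.0]
opening: 0.0001
```

Run:
```python
from h import *
y=-.098
go([(*loc(FX,x,y),z,181,0) for x,z in((-.004,.113),(-.02,.113),(-.032,.110),(-.043,.107),(-.053,.1),(-.062,.092),(-.070,.082),(-.076,.073),(-.083,.06),(-.083,.12),(-.06,.17),(.014,.17))]+[(*loc(FX,.014,0),.17,181,0)])
```

```text
[[-0.004, 0.015, 0.001], [-0.2, -0.1, -0.3], 0] n=0.4
[[-0.004, 0.031, 0.001], [-0.2, -0.1, -0.3], 0] n=0.4
[[-0.001, 0.043, 0.001], [-0.2, -0.1, -0.3], 0] n=0.3
[[0.002, 0.054, 0.001], [-0.2, -0.1, -0.3], 0] n=0.3
[[0.009, 0.064, 0.001], [-0.2, -0.1, -0.3], 0] n=0.3
[[0.017, 0.073, 0.001], [-0.2, -0.1, -0.3], 0] n=0.3
[[0.027, 0.081, 0.001], [-0.2, -0.1, -0.3], 0] n=0.3
[[0.036, 0.087, 0.001], [-0.2, -0.1, -0.3], 0] n=0.3
[[0.049, 0.094, 0.001], [-0.2, -0.1, -0.3], 0] n=0.4
[[-0.011, 0.094, 0.001], [-0.2, -0.1, -0.3], 0] n=1.4
[[-0.061, 0.071, 0.001], [-0.2, -0.1, -0.3], 0] n=1.3
[[-0.061, -0.003, 0.001], [-0.2, -0.1, -0.3], 0] n=1.8
[[-0.061, -0.002, 0.099], [-0.2, -0.1, -0.3], 0] n=2.4
tot 18
```

{"op": "drive_tool", "data": {"plan": [[[-0.004,0.015,0.001],[0,0,0],0],[[-0.004,0.031,0.001],[0,0,0],0],[[-0.001,0.043,0.001],[0,0,0],0],[[0.002,0.054,0.001],[0,0,0],0],[[0.009,0.064,0.001],[0,0,0],0],[[0.017,0.073,0.001],[0,0,0],0],[[0.027,0.081,0.001],[0,0,0],0],[[0.036,0.087,0.001],[0,0,0],0],[[0.049,0.094,0.001],[0,0,0],0],[[0.049,0.096,0.001],[0,0,0],0],[[0.049,0.096,0.001],[0,0,0],0],[[-0.011,0.094,0.001],[0,0,0],0],[[-0.061,0.09,0.001],[0,0,0],0],[[-0.061,0.071,0.001],[0,0,0],0]]}}

```text
clock: 6.67
tool_pos: [0.5015, 0.1365, 0.1758]
orientation: [77.6, 90.0, 168.4]
force: [1.3, 1.7, 0.5]
opening: 0.0003
```

Run:
```python
from h import *
go([(*loc(FX,.014,0),.17,181,0),(*loc(FX,.014,0),.112,181,0)])
cv2.imwrite('pics/s1.png',cv2.resize(ctrl.snapshot('side')[180:340,120:320],None,fx=3,fy=3))
```

```text
[[0.006, -0.073, 0.098], [-0.2, 0.0, -0.0], 0] n=2.9
[[0.064, -0.073, 0.098], [-0.2, 0.0, -0.0], 0] n=1.4
tot 5
```

View pics/s1.png

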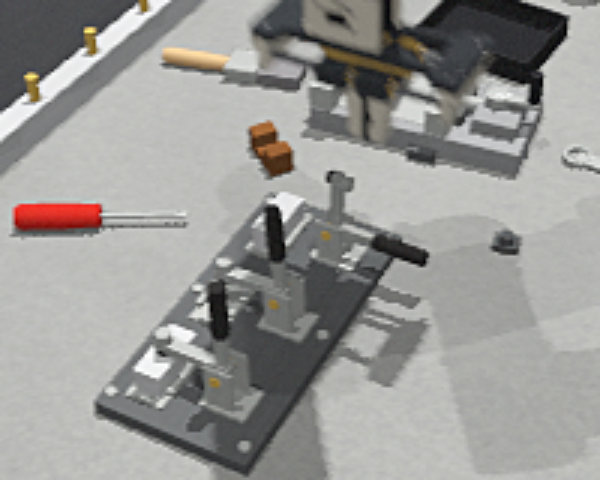

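{"op": "drive_tool", "data": {"plan": [[[0.0,-0.073,0.05],[0,0,0],0],[[0.0,-0.073,0.098],[0,0,0],0],[[0.0,-0.073,0.098],[0,0,0],0],[[0.01,-0.073,0.098],[0,0,0],0],[[0.05,-0.073,0.098],[0,0,0],0],[[0.063,-0.07,0.098],[0,0,0],0],[[0.063,-0.055,0.098],[0,0,0],0],[[0.063,-0.039,0.098],[0,0,0],0],[[0.066,-0.027,0.098],[0,0,0],0],[[0.069,-0.016,0.098],[0,0,0],0],[[0.076,-0.006,0.098],[0,0,0],0],[[0.084,0.003,0.098],[0,0,0],0],[[0.094,0.011,0.098],[0,0,0],0],[[0.103,0.017,0.098],[0,0,0],0],[[0.116,0.024,0.098],[0,0,0],0],[[0.116,0.026,0.098],[0,0,0],0],[[0.116,0.026,0.098],[0,0,0],0],[[0.076,0.024,0.098],[0,0,0],0],[[0.036,0.024,0.098],[0,0,0],0],[[0.0,0.0,0.098],[0,0,0],0]]}}

```text
clock: 8.38
tool_pos: [0.5049, 0.2361, 0.1832]
orientation: [-70.5, 89.5, 20.5]
force: [0.5, 0.8, -1.0]
opening: 0.0002
```

Run:
```python
from h import *
go([(*loc(FX,.014,0.098),.17,181,0),(*loc(FX,.014,0.098),.112,181,0)])
```

```text
[[0.014, -0.068, 0.097], [-0.0, 0.2, 0.5], 0] n=2.9
[[0.072, -0.068, 0.096], [-0.0, 0.2, 0.5], 0] n=1.4
tot 5
```

{"op": "drive_tool", "data": {"plan": [[[0.0,-0.068,0.05],[0,0,0],0],[[0.0,-0.068,0.097],[0,0,0],0],[[0.0,-0.068,0.097],[0,0,0],0],[[0.017,-0.068,0.097],[0,0,0],0],[[0.057,-0.068,0.097],[0,0,0],0],[[0.07,-0.065,0.097],[0,0,0],0],[[0.07,-0.05,0.097],[0,0,0],0],[[0.07,-0.034,0.097],[0,0,0],0],[[0.073,-0.022,0.097],[0,0,0],0],[[0.076,-0.011,0.097],[0,0,0],0],[[0.083,-0.001,0.097],[0,0,0],0],[[0.091,0.008,0.097],[0,0,0],0],[[0.101,0.016,0.097],[0,0,0],0],[[0.11,0.022,0.097],[0,0,0],0],[[0.123,0.029,0.097],[0,0,0],0],[[0.123,0.031,0.097],[0,0,0],0],[[0.123,0.031,0.097],[0,0,0],0],[[0.083,0.029,0.097],[0,0,0],0],[[0.043,0.029,0.097],[0,0,0],0],[[-0.02,0.0,0.097],[0,0,0],0]]}}

```text
clock: 10.05
tool_pos: [0.4905, 0.3326, 0.1809]
orientation: [-70.9, 89.5, 20.1]
force: [0.2, 0.5, -0.3]
opening: 0.0004
```

Run:
```python
from h import *
V=(np.array([.551,-.104]),5)
print(ctrl.get_obs()['joint_pos'])
cv2.imwrite('pics/s2.png',cv2.resize(ctrl.snapshot('side')[180:340,120:320],None,fx=3,fy=3))
go([(.64,-.1,.25,95,1)])
```

```text
[ 53.20441775  14.4925221  -14.28936004   0.31299827 -60.79940731
 -52.30952191]
[[-0.062, -0.135, -0.438], [86.1, 1.3, 0.5], 1] n=12.0
tot 13
```

View pics/s2.png

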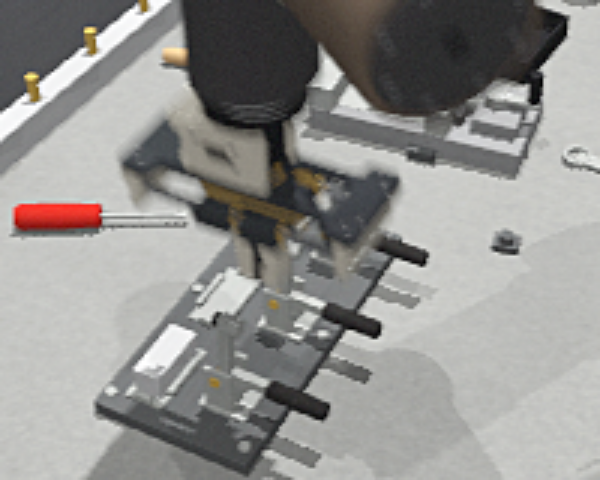

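Run:
```python
from h import *
go([(.625,.235,.27,95,1)])
```

```text
[[-0.079, -0.127, -0.102], [86.1, 1.3, 0.5], 1] n=12.0
tot 13
```

{"op": "drive_tool", "data": {"plan": [[[-0.089,-0.137,-0.102],[86,1.3,0.5],1],[[-0.089,-0.137,-0.102],[86,1.3,0.5],1],[[-0.089,-0.137,-0.102],[86,1.3,0.5],1],[[-0.089,-0.137,-0.102],[86,1.3,0.5],1],[[-0.089,-0.137,-0.102],[86,1.3,0.5],1],[[-0.089,-0.137,-0.102],[86,1.3,0.5],1],[[-0.089,-0.137,-0.102],[86,1.3,0.5],1],[[-0.089,-0.137,-0.102],[86,1.3,0.5],1],[[-0.089,-0.137,-0.102],[86,1.3,0.5],1],[[-0.089,-0.137,-0.102],[86,1.3,0.5],1],[[-0.089,-0.137,-0.102],[86,1.3,0.5],1],[[-0.089,-0.137,-0.102],[86,1.3,0.5],1],[[-0.089,-0.137,-0.102],[86,1.3,0.5],1],[[-0.089,-0.137,-0.102],[86,1.3,0.5],1]]}}

```text
clock: 11.27
tool_pos: [0.6352, 0.2353, 0.2814]
orientation: [51.3, 89.9, 56.6]
force: [0.2, -0.0, 0.6]
opening: 0.0858
```

Run:
```python
from h import *
np.set_printoptions(precision=4,suppress=True)
o=ctrl.get_obs();print(o['tool_pos'],o['orientation'])
im=ctrl.snapshot('wrist'); cv2.imwrite('pics/w2.png',cv2.resize(im[:220,80:480],None,fx=2,fy=2))
for d in ctrl.landmark_of('wrist','block1')[:4]: print(round(d['confidence'],2),np.round(d['pixel'],1),atz('wrist',d['pixel'],.031))
for d in ctrl.cut_out('wrist','block1')[:4]:
    c=max(cv2.findContours(d['pixels'].astype(np.uint8),0,1)[0],key=cv2.contourArea)
    print(round(d['confidence'],2),cv2.minAreaRect(np.array([atz('wrist',p,.044)[:2] for p in c[:,0]],np.float32)))
go([(.64,-.1,.25,95,1)])
```

```text
[0.6352 0.2353 0.2814] [51.2742 89.9467 56.633 ]
0.77 [335.3 129.2] [0.5896 0.3347 0.031 ]
0.57 [182.4 119.4] [0.5955 0.1425 0.031 ]
0.97 ((0.595820963382721, 0.14256195724010468), (0.025976980105042458, 0.06073629856109619), 1.3196709156036377)
0.93 ((0.5915877223014832, 0.332253098487854), (0.02678738906979561, 0.06296627968549728), 0.9045491814613342)
[[0.031, -0.334, -0.026], [0.3, 0.0, -0.0], 1] n=8.1
tot 9
```

View pics/w2.png

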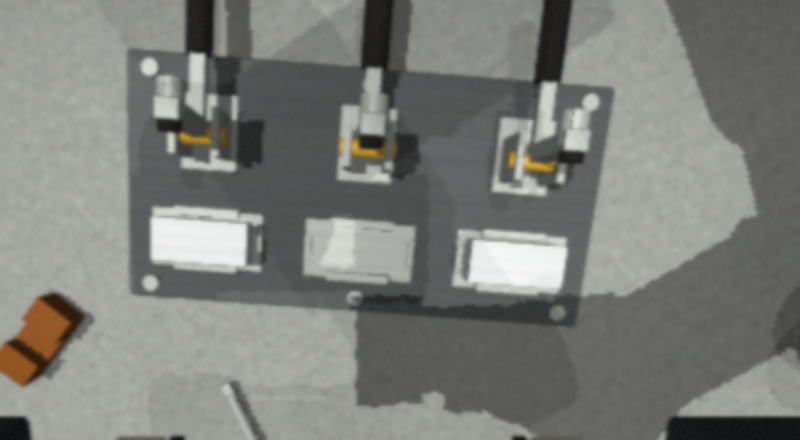

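{"op": "drive_tool", "data": {"plan": [[[0.031,-0.334,0],[0,0,0],1],[[0.031,-0.334,0],[0,0,0],1],[[0.031,-0.334,0],[0,0,0],1],[[0.031,-0.334,0],[0,0,0],1],[[0.031,-0.334,0],[0,0,0],1],[[0.031,-0.334,0],[0,0,0],1],[[0.031,-0.334,0],[0,0,0],1],[[0.031,-0.334,0],[0,0,0],1],[[0.031,-0.334,0],[0,0,0],1],[[0.031,-0.334,0],[0,0,0],1],[[0.031,-0.334,0],[0,0,0],1]]}}

```text
clock: 12.33
tool_pos: [0.6658, -0.0974, 0.2498]
orientation: [89.9, 90.0, 95.2]
force: [0.5, 1.1, -0.3]
opening: 0.0876
```

Run:
```python
from h import *
np.set_printoptions(precision=4,suppress=True)
o=ctrl.get_obs();print(o['tool_pos'],o['orientation'])
im=ctrl.snapshot('wrist'); cv2.imwrite('pics/w3.png',im);cv2.imwrite('pics/w3b.png',cv2.resize(im[:240,60:460],None,fx=2,fy=2))
for n,z in [('finished',.043),('vise',0),('jaw',.03),('crank_knob',.084)]:
  for d in ctrl.landmark_of('wrist',n)[:3]: print(n,round(d['confidence'],2),np.round(d['pixel'],1),atz('wrist',d['pixel'],z))
for d in ctrl.cut_out('wrist','finished')[:2]:
    c=max(cv2.findContours(d['pixels'].astype(np.uint8),0,1)[0],key=cv2.contourArea)
    print(round(d['confidence'],2),cv2.minAreaRect(np.array([atz('wrist',p,.056)[:2] for p in c[:,0]],np.float32)))
```

```text
[ 0.6658 -0.0974  0.2498] [89.9033 89.9591 95.2371]
finished 0.82 [350.2 175.8] [0.67   0.0179 0.043 ]
finished 0.73 [261.5  97.1] [ 0.5915 -0.0943  0.043 ]
finished 0.64 [162.7 210.9] [ 0.7339 -0.1993  0.043 ]
vise 0.7 [255.9  66.8] [ 0.5564 -0.1033  0.    ]
jaw 0.69 [260.1  48.6] [ 0.5404 -0.1004  0.03  ]
0.87 ((0.5932629108428955, -0.09604604542255402), (0.025999996811151505, 0.058011192828416824), 8.143905639648438)
0.8 ((0.725662350654602, -0.1959628015756607), (0.055794261395931244, 0.03429364040493965), 38.54469680786133)
```

View pics/w3b.png

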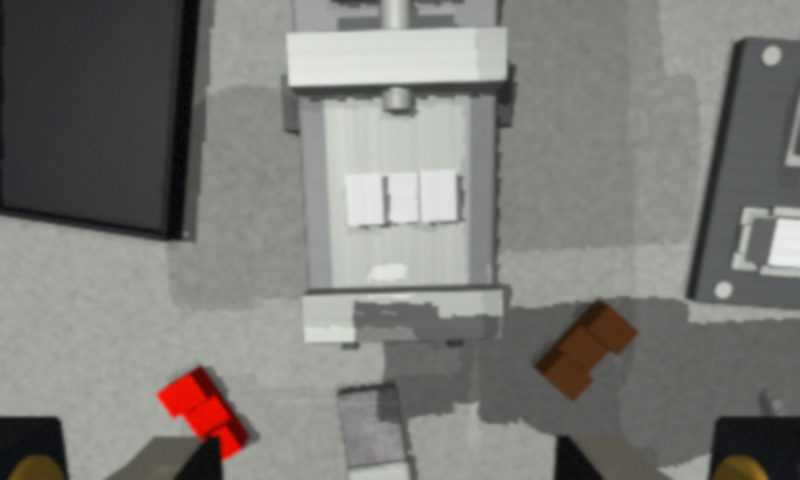

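Run:
```python
from h import *
np.set_printoptions(precision=4,suppress=True)
for nm,a,b,z in [('fixed outer',(306,341),(501,342),.06),('fixed inner top?',(303,290),(502,289),.06),('slide outer top',(287,33),(507,28),.06),('slide inner top',(289,89),(507,80),.06),('bed edges near fixed L/R',(309,285),(494,285),.03),('bed near slide',(300,110),(497,108),.03)]:
    A,B=[atz('wrist',(60+p[0]/2-.25,p[1]/2-.25),z)[:2] for p in(a,b)]
    d=B-A;print(nm,A,B,(A+B)/2,np.linalg.norm(d),np.degrees(np.arctan2(d[1],d[0]))-90)
im=cv2.imread('pics/w3.png',0)
print(im[30:60,290]); print(im[135:180,285])
```

```text
fixed outer [ 0.6748 -0.1405] [ 0.6651 -0.0327] [ 0.67   -0.0866] 0.10824638160336485 5.105199724204766
fixed inner top? [ 0.6467 -0.1439] [ 0.6359 -0.0362] [ 0.6413 -0.09  ] 0.10820098212131198 5.701370080040547
slide outer top [ 0.5208 -0.1595] [ 0.5082 -0.0516] [ 0.5145 -0.1056] 0.10858029497211057 6.633522726802312
slide inner top [ 0.5463 -0.1571] [ 0.5317 -0.0483] [ 0.539  -0.1027] 0.10975603068400608 7.631598570175612
bed edges near fixed L/R [ 0.6475 -0.1441] [ 0.6372 -0.0355] [ 0.6424 -0.0898] 0.10906419804602317 5.414448858072959
bed near slide [ 0.5519 -0.1551] [ 0.5406 -0.0471] [ 0.5462 -0.1011] 0.10863474689291425 5.9844023992039865
[216 215 217 218 219 222 222 221 220 211 171 102  63  60  61  68  84 113
 155 168 169 170 175 185 190 188 190 189 190 192]
[188 189 189 189 188 188 178 138  94  79 113 169 184 185 185 186 185 185
 185 184 184 181 167 151 116 102 103 103 100 100  97  98  99  97  84  62
  51  54  75  96 102 101 102 103 103]
```

```bash
cat >> h.py <<'E'
VI=(np.array([.558,-.099]),6.0)
TR=(np.array([.5507,-.284]),-3.0)
E
python3 - <<'E'
from h import *
go([(.5925,-.0953,.1,97,1),(.5925,-.0953,.035,97,1),(.5925,-.0953,.035,97,.3),(.5925,-.0953,.14,97,.3)])
E
```

```text
[[0.15, 0.007, -0.073], [-1.6, 0.0, -0.0], 1] n=4.0
[[0.215, 0.007, -0.073], [-1.6, 0.0, -0.0], 1] n=1.6
[[0.215, 0.007, -0.073], [-1.6, 0.0, -0.0], 0.3] n=0.0
[[0.11, 0.007, -0.073], [-1.6, 0.0, -0.0], 0.3] n=2.5
tot 10
```

{"op": "drive_tool", "data": {"plan": [[[0.1,0.007,-0.073],[-1.6,0,0],1],[[0.1,0.007,-0.073],[-1.6,0,0],1],[[0.1,0.007,-0.073],[-1.6,0,0],1],[[0.15,0.007,-0.073],[-1.6,0,0],1],[[0.15,0.007,-0.073],[-1.6,0,0],1],[[0.18,0.007,-0.073],[-1.6,0,0],1],[[0.2,0.007,-0.073],[-1.6,0,0],1],[[0.215,0.007,-0.073],[-1.6,0,0],1],[[0.215,0.007,-0.073],[-1.6,0,0],1],[[0.215,0.007,-0.073],[-1.6,0,0],0.3],[[0.215,0.007,-0.073],[-1.6,0,0],0.3],[[0.215,0.007,-0.073],[-1.6,0,0],0.3],[[0.215,0.007,-0.073],[-1.6,0,0],0.3],[[0.215,0.007,-0.073],[-1.6,0,0],0.3],[[0.215,0.007,-0.073],[-1.6,0,0],0.3],[[0.195,0.007,-0.073],[-1.6,0,0],0.3],[[0.165,0.007,-0.073],[-1.6,0,0],0.3],[[0.13,0.007,-0.073],[-1.6,0,0],0.3],[[0.11,0.007,-0.073],[-1.6,0,0],0.3],[[0.11,0.007,-0.073],[-1.6,0,0],0.3]]}}

```text
clock: 14.3
tool_pos: [0.5956, -0.0958, 0.1457]
orientation: [-1.8, 89.5, 5.2]
force: [0.7, 0.6, -0.2]
opening: 0.0577
```

Run:
```python
from h import *
go([(*TR[0],.14,177,.3),(*TR[0],.014,177,.3),(*TR[0],.014,177,.8),(*TR[0],.14,177,.8)])
```

```text
[[0.005, -0.181, -0.068], [-79.9, 0.4, 0.4], 0.3] n=11.2
[[0.131, -0.181, -0.069], [-79.9, 0.4, 0.4], 0.3] n=3.0
[[0.131, -0.181, -0.069], [-79.9, 0.4, 0.4], 0.8] n=0.0
[[0.005, -0.181, -0.068], [-79.9, 0.4, 0.4], 0.8] n=3.0
tot 20
```

{"op": "drive_tool", "data": {"plan": [[[0.005,-0.181,-0.068],[-79.9,0,0],0.3],[[0.005,-0.181,-0.068],[-79.9,0,0],0.3],[[0.005,-0.181,-0.068],[-79.9,0,0],0.3],[[0.005,-0.181,-0.068],[-79.9,0,0],0.3],[[0.005,-0.181,-0.068],[-79.9,0,0],0.3],[[0.005,-0.181,-0.068],[-79.9,0,0],0.3],[[0.005,-0.181,-0.068],[-79.9,0,0],0.3],[[0.005,-0.181,-0.068],[-79.9,0,0],0.3],[[0.005,-0.181,-0.068],[-79.9,0,0],0.3],[[0.005,-0.181,-0.068],[-79.9,0,0],0.3],[[0.005,-0.181,-0.068],[-79.9,0,0],0.3],[[0.005,-0.181,-0.068],[-79.9,0,0],0.3],[[0.035,-0.181,-0.068],[-79.9,0,0],0.3],[[0.075,-0.181,-0.068],[-79.9,0,0],0.3],[[0.105,-0.181,-0.068],[-79.9,0,0],0.3],[[0.125,-0.181,-0.068],[-79.9,0,0],0.3],[[0.131,-0.181,-0.068],[-79.9,0,0],0.3],[[0.131,-0.181,-0.068],[-79.9,0,0],0.3]]}}

```text
clock: 15.8
tool_pos: [0.55, -0.2833, 0.0123]
orientation: [-67.9, 89.7, 19.0]
force: [0.8, 0.2, 0.4]
opening: 0.0578
```

{"op": "drive_tool", "data": {"plan": [[[0,0,0],[0,0,0],0.75],[[0,0,0],[0,0,0],0.8],[[0,0,0],[0,0,0],0.8],[[-0.03,0,0],[0,0,0],0.8],[[-0.07,0,0],[0,0,0],0.8],[[-0.11,0,0],[0,0,0],0.8],[[-0.14,0,0],[0,0,0],0.8],[[-0.17,0,0],[0,0,0],0.9]]}}

```text
clock: 16.47
tool_pos: [0.5496, -0.2838, 0.186]
orientation: [-81.1, 89.5, 5.9]
force: [0.7, 0.6, 0.4]
opening: 0.0732
```

Run:
```python
from h import *
np.set_printoptions(precision=4,suppress=True)
for c in('top','side'):
  im=ctrl.snapshot(c); cv2.imwrite(f'pics/{c}5.png',im)
  for n,z in(('finished',.018),('block1',.031)):
    for d in ctrl.landmark_of(c,n)[:4]: print(c,n,round(d['confidence'],2),np.round(d['pixel'],1),atz(c,d['pixel'],z))
b=loc(FX,.035,-.098);print(b)
go([(*b,.2,91,1),(*b,.1,91,1)])
```

```text
top finished 0.79 [361.  197.3] [ 0.5553 -0.2853  0.018 ]
top finished 0.7 [237.4 154.1] [0.6755 0.028  0.018 ]
top block1 0.85 [119.3 186.5] [0.5971 0.3319 0.031 ]
top block1 0.81 [194.6 185.2] [0.5955 0.1379 0.031 ]
side finished 0.68 [210.8 231.1] [0.6593 0.0435 0.018 ]
side finished 0.45 [285.3 187.1] [ 0.548  -0.2978  0.018 ]
side finished 0.16 [257. 260.] [0.4727 0.0953 0.018 ]
side block1 0.63 [173.  301.8] [0.5906 0.3449 0.031 ]
side block1 0.46 [209.7 252.3] [0.6037 0.1418 0.031 ]
[0.5961 0.1384]
[[-0.017, -0.025, 0.424], [86.0, 0.3, 0.1], 1] n=12.0
[[0.083, -0.025, 0.423], [86.0, 0.3, 0.1], 1] n=2.4
tot 16
```

{"op": "drive_tool", "data": {"plan": [[[-0.017,-0.025,0.424],[86,0,0],1],[[-0.017,-0.025,0.424],[86,0,0],1],[[-0.017,-0.025,0.424],[86,0,0],1],[[-0.017,-0.025,0.424],[86,0,0],1],[[-0.017,-0.025,0.424],[86,0,0],1],[[-0.017,-0.025,0.424],[86,0,0],1],[[-0.017,-0.025,0.424],[86,0,0],1],[[-0.017,-0.025,0.424],[86,0,0],1],[[-0.017,-0.025,0.424],[86,0,0],1],[[-0.017,-0.025,0.424],[86,0,0],1],[[-0.017,-0.025,0.424],[86,0,0],1],[[-0.017,-0.025,0.424],[86,0,0],1],[[-0.017,-0.025,0.424],[86,0,0],1],[[-0.017,-0.025,0.424],[86,0,0],1],[[0.02,-0.025,0.424],[86,0,0],1],[[0.06,-0.025,0.424],[86,0,0],1],[[0.083,-0.025,0.424],[86,0,0],1],[[0.083,-0.025,0.424],[86,0,0],1],[[0.083,-0.025,0.424],[86,0,0],1]]}}

```text
clock: 18.35
tool_pos: [0.5958, 0.1379, 0.0988]
orientation: [-11.0, 89.9, -9.9]
force: [-0.1, 0.8, 1.4]
opening: 0.0874
```

Run:
```python
from h import *
b=loc(FX,.035,-.098)
go([(*b,.06,91,1),(*b,.026,91,1),(*b,.16,91,.3)])
np.set_printoptions(precision=4,suppress=True)
cv2.imwrite('pics/w4.png',cv2.resize(ctrl.snapshot('wrist'),None,fx=1,fy=1))
for d in ctrl.landmark_of('wrist','block1')[:3]: print(round(d['confidence'],2),np.round(d['pixel'],1),atz('wrist',d['pixel'],.031))
```

```text
[[0.039, 0.001, 0.0], [0.1, 0.1, 0.0], 1] n=0.9
[[0.073, 0.001, 0.0], [0.1, 0.1, 0.0], 1] n=0.8
[[-0.061, 0.0, 0.0], [0.1, 0.1, 0.0], 0.3] n=3.2
tot 6
0.63 [258.7 201.3] [0.6015 0.1429 0.031 ]
```

{"op": "drive_tool", "data": {"plan": [[[0.03,0.001,0],[0,0,0],1],[[0.055,0.001,0],[0,0,0],1],[[0.073,0.001,0],[0,0,0],1],[[0.073,0.001,0],[0,0,0],1],[[0.073,0.001,0],[0,0,0],0.3],[[0.073,0.001,0],[0,0,0],0.3],[[0.073,0.001,0],[0,0,0],0.3],[[0.073,0.001,0],[0,0,0],0.3],[[0.073,0.001,0],[0,0,0],0.3],[[0.073,0.001,0],[0,0,0],0.3],[[0.06,0.001,0],[0,0,0],0.3],[[0.04,0.001,0],[0,0,0],0.3],[[0.01,0.001,0],[0,0,0],0.3],[[-0.03,0.001,0],[0,0,0],0.3],[[-0.061,0.001,0],[0,0,0],0.3],[[-0.061,0.001,0],[0,0,0],0.3]]}}

```text
clock: 19.78
tool_pos: [0.6007, 0.141, 0.1703]
orientation: [19.5, 89.0, 20.6]
force: [1.3, 1.0, -0.2]
opening: 0.0576
```

Run:
```python
from h import *
b=loc(VI,.085-.013-.004,0); print(b)
go([(*b,.16,96,.3),(*b,.1,96,.3),(*b,.04,96,.3)])
```

```text
[ 0.62562749 -0.09189206]
[[0.009, -0.233, 0.02], [-4.9, 1.0, -0.3], 0.3] n=5.6
[[0.069, -0.234, 0.019], [-4.9, 1.0, -0.3], 0.3] n=1.4
[[0.129, -0.234, 0.018], [-4.9, 1.0, -0.3], 0.3] n=1.4
tot 10
```

{"op": "drive_tool", "data": {"plan": [[[0.009,-0.234,0.01],[-4.9,1,0],0.3],[[0.009,-0.234,0.01],[-4.9,1,0],0.3],[[0.009,-0.234,0.01],[-4.9,1,0],0.3],[[0.009,-0.234,0.01],[-4.9,1,0],0.3],[[0.009,-0.234,0.01],[-4.9,1,0],0.3],[[0.009,-0.234,0.01],[-4.9,1,0],0.3],[[0.009,-0.234,0.01],[-4.9,1,0],0.3],[[0.009,-0.234,0.01],[-4.9,1,0],0.3],[[0.06,-0.234,0.01],[-4.9,1,0],0.3],[[0.06,-0.234,0.01],[-4.9,1,0],0.3],[[0.06,-0.234,0.01],[-4.9,1,0],0.3]]}}

```text
clock: 20.7
tool_pos: [0.6136, -0.0916, 0.1058]
orientation: [141.0, 89.5, 147.0]
force: [-0.2, -0.2, -0.9]
opening: 0.058
```

Run:
```python
from h import *
b=loc(VI,.058,0); print(b)
go([(*b,.06,96,.3),(*b,.039,96,.3)])
```

```text
[ 0.61568227 -0.09293735]
[[0.046, -0.002, 0.002], [0.0, -0.4, -0.3], 0.3] n=1.1
[[0.067, -0.002, 0.002], [0.0, -0.4, -0.3], 0.3] n=0.5
tot 3
```

Opening still 58 mm, so the block is held. Setting it down and releasing.

{"op": "drive_tool", "data": {"plan": [[[0.03,-0.002,0.002],[0,0,0],0.3],[[0.05,-0.002,0.002],[0,0,0],0.3],[[0.06,-0.002,0.002],[0,0,0],0.3],[[0.067,-0.002,0.002],[0,0,0],0.3],[[0.067,-0.002,0.002],[0,0,0],0.3],[[0.067,-0.002,0.002],[0,0,0],0.8],[[0.067,-0.002,0.002],[0,0,0],0.8],[[0.067,-0.002,0.002],[0,0,0],0.8],[[0.04,-0.002,0.002],[0,0,0],0.9],[[0.0,-0.002,0.002],[0,0,0],1],[[-0.04,-0.002,0.002],[0,0,0],1],[[-0.08,-0.002,0.002],[0,0,0],1],[[-0.08,-0.002,0.002],[0,0,0],1]]}}

```text
clock: 21.78
tool_pos: [0.6209, -0.0943, 0.1958]
orientation: [26.6, 89.6, 32.7]
force: [1.4, 0.3, 2.1]
opening: 0.0871
```

Run:
```python
from h import *
np.set_printoptions(precision=4,suppress=True)
ctrl.snapshot('top')
for d in ctrl.landmark_of('top','block1')[:3]: print(round(d['confidence'],2),np.round(d['pixel'],1),atz('top',d['pixel'],.035))
b=loc(FX,.035,.098); print(b)
go([(*b,.18,91,1),(*b,.1,91,1),(*b,.026,91,1)])
```

```text
0.73 [120.4 187.7] [0.5934 0.3277 0.035 ]
0.64 [291.  173.8] [ 0.6179 -0.1084  0.035 ]
[0.5925 0.3343]
[[0.011, 0.428, 0.02], [5.0, -0.1, -0.3], 1] n=10.3
[[0.091, 0.428, 0.02], [5.0, -0.1, -0.3], 1] n=1.9
[[0.165, 0.427, 0.02], [5.0, -0.1, -0.3], 1] n=1.8
tot 15
```

{"op": "drive_tool", "data": {"plan": [[[0.011,0.428,0.02],[5,0,0],1],[[0.011,0.428,0.02],[5,0,0],1],[[0.011,0.428,0.02],[5,0,0],1],[[0.011,0.428,0.02],[5,0,0],1],[[0.011,0.428,0.02],[5,0,0],1],[[0.011,0.428,0.02],[5,0,0],1],[[0.011,0.428,0.02],[5,0,0],1],[[0.011,0.428,0.02],[5,0,0],1],[[0.011,0.428,0.02],[5,0,0],1],[[0.011,0.428,0.02],[5,0,0],1],[[0.011,0.428,0.02],[5,0,0],1],[[0.011,0.428,0.02],[5,0,0],1],[[0.011,0.428,0.02],[5,0,0],1],[[0.05,0.428,0.02],[5,0,0],1],[[0.08,0.428,0.02],[5,0,0],1],[[0.091,0.428,0.02],[5,0,0],1],[[0.091,0.428,0.02],[5,0,0],1],[[0.091,0.428,0.02],[5,0,0],1]]}}

```text
clock: 23.38
tool_pos: [0.5929, 0.3336, 0.1007]
orientation: [117.7, 89.7, 118.7]
force: [0.0, 0.2, 1.1]
opening: 0.0877
```

Run:
```python
from h import *
np.set_printoptions(precision=4,suppress=True)
b=loc(FX,.035,.098)
go([(*b,.06,91,1),(*b,.026,91,1),(*b,.16,91,.3)])
ctrl.snapshot('wrist')
for d in ctrl.landmark_of('wrist','block1')[:3]: print(round(d['confidence'],2),np.round(d['pixel'],1),atz('wrist',d['pixel'],.031))
```

```text
[[0.041, 0.001, -0.0], [0.0, -0.1, -0.3], 1] n=1.0
[[0.075, 0.0, -0.0], [0.0, -0.1, -0.3], 1] n=0.8
[[-0.059, 0.001, -0.001], [0.0, -0.1, -0.3], 0.3] n=3.2
tot 6
0.9 [255.9 195.1] [0.5926 0.3369 0.031 ]
```

{"op": "drive_tool", "data": {"plan": [[[0.03,0.001,0],[0,0,0],1],[[0.055,0.001,0],[0,0,0],1],[[0.075,0.001,0],[0,0,0],1],[[0.075,0.001,0],[0,0,0],1],[[0.075,0.001,0],[0,0,0],0.3],[[0.075,0.001,0],[0,0,0],0.3],[[0.075,0.001,0],[0,0,0],0.3],[[0.075,0.001,0],[0,0,0],0.3],[[0.075,0.001,0],[0,0,0],0.3],[[0.075,0.001,0],[0,0,0],0.3],[[0.062,0.001,0],[0,0,0],0.3],[[0.042,0.001,0],[0,0,0],0.3],[[0.012,0.001,0],[0,0,0],0.3],[[-0.028,0.001,0],[0,0,0],0.3],[[-0.06,0.001,0],[0,0,0],0.3],[[-0.06,0.001,0],[0,0,0],0.3]]}}

```text
clock: 24.82
tool_pos: [0.5969, 0.3374, 0.1719]
orientation: [52.5, 89.0, 53.6]
force: [0.3, 0.6, 0.7]
opening: 0.0579
```

Run:
```python
from h import *
b=loc(VI,.025,0); print(b)
go([(*b,.16,96,.3),(*b,.1,96,.3)])
```

```text
[ 0.58286305 -0.09638679]
[[0.006, -0.434, -0.022], [-4.9, 0.6, -0.8], 0.3] n=10.4
[[0.066, -0.434, -0.023], [-4.9, 0.6, -0.8], 0.3] n=1.4
tot 13
```

{"op": "drive_tool", "data": {"plan": [[[0.006,-0.434,-0.022],[-4.9,0.6,-0.8],0.3],[[0.006,-0.434,-0.022],[-4.9,0.6,-0.8],0.3],[[0.006,-0.434,-0.022],[-4.9,0.6,-0.8],0.3],[[0.006,-0.434,-0.022],[-4.9,0.6,-0.8],0.3],[[0.006,-0.434,-0.022],[-4.9,0.6,-0.8],0.3],[[0.006,-0.434,-0.022],[-4.9,0.6,-0.8],0.3],[[0.006,-0.434,-0.022],[-4.9,0.6,-0.8],0.3],[[0.006,-0.434,-0.022],[-4.9,0.6,-0.8],0.3],[[0.006,-0.434,-0.022],[-4.9,0.6,-0.8],0.3],[[0.006,-0.434,-0.022],[-4.9,0.6,-0.8],0.3],[[0.006,-0.434,-0.022],[-4.9,0.6,-0.8],0.3],[[0.006,-0.434,-0.022],[-4.9,0.6,-0.8],0.3],[[0.006,-0.434,-0.022],[-4.9,0.6,-0.8],0.3]]}}

```text
clock: 25.9
tool_pos: [0.583, -0.098, 0.1602]
orientation: [-47.3, 89.9, -41.5]
force: [0.3, 0.6, -1.6]
opening: 0.0576
```

Run:
```python
from h import *
b=loc(VI,.025,0); print(ctrl.get_obs()['opening'])
go([(*b,.1,96,.3),(*b,.06,96,.3),(*b,.039,96,.3)])
cv2.imwrite('pics/s6.png',cv2.resize(ctrl.snapshot('side')[150:270,200:340],None,fx=4,fy=4))
```

```text
0.05759149510902703
[[0.06, 0.002, 0.0], [-0.1, 0.0, 0.0], 0.3] n=1.4
[[0.1, 0.002, 0.0], [-0.1, 0.0, 0.0], 0.3] n=1.0
[[0.121, 0.002, -0.0], [-0.1, 0.0, 0.0], 0.3] n=0.5
tot 4
```

View pics/s6.png

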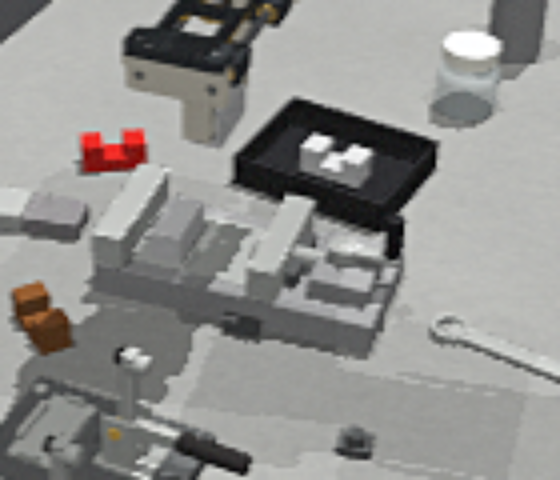

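Block 1 sits by the fixed jaw at crop (175,230), the finished part is in the tray at (335,160), and block 3 is held (opening 57.6 mm). Lowering.

{"op": "drive_tool", "data": {"plan": [[[0.04,0.002,0],[0,0,0],0.3],[[0.07,0.002,0],[0,0,0],0.3],[[0.1,0.002,0],[0,0,0],0.3],[[0.115,0.002,0],[0,0,0],0.3],[[0.121,0.002,0],[0,0,0],0.3],[[0.121,0.002,0],[0,0,0],0.3],[[0.121,0.002,0],[0,0,0],0.8],[[0.121,0.002,0],[0,0,0],0.8],[[0.121,0.002,0],[0,0,0],0.8],[[0.09,0.002,0],[0,0,0],0.9],[[0.05,0.002,0.02],[0,0,0],1],[[0.01,0.002,0.04],[0,0,0],1],[[-0.03,0.002,0.06],[0,0,0],1],[[-0.07,0.002,0.08],[0,0,0],1],[[-0.09,0.002,0.08],[0,0,0],1],[[-0.09,0.002,0.08],[0,0,0],1],[[-0.09,0.002,0.08],[0,0,0],1]]}}

```text
clock: 27.37
tool_pos: [0.6637, -0.0864, 0.2525]
orientation: [-5.4, 89.7, 0.5]
force: [-0.7, 0.5, -1.3]
opening: 0.0877
```

Run:
```python
from h import *
np.set_printoptions(precision=4,suppress=True)
im=ctrl.snapshot('wrist'); cv2.imwrite('pics/w5.png',cv2.resize(im[:240,60:460],None,fx=2,fy=2))
for n,z in [('block1',.043),('crank_knob',.084),('jaw',.03)]:
  for d in ctrl.landmark_of('wrist',n)[:3]: print(n,round(d['confidence'],2),np.round(d['pixel'],1),atz('wrist',d['pixel'],z))
for c in('top','side'):
  ctrl.snapshot(c)
  for d in ctrl.landmark_of(c,'crank_knob')[:2]: print(c,round(d['confidence'],2),np.round(d['pixel'],1),atz(c,d['pixel'],.084))
print(loc(VI,-.125,0))
```

```text
block1 0.89 [256.2  85.1] [ 0.5752 -0.0927  0.043 ]
block1 0.85 [255.  118.5] [ 0.6107 -0.0903  0.043 ]
crank_knob 0.19 [255.3 119.2] [ 0.6091 -0.0904  0.084 ]
jaw 0.92 [251.2  46.7] [ 0.5346 -0.1026  0.03  ]
jaw 0.5 [257.7  87. ] [ 0.5758 -0.091   0.03  ]
top 0.43 [298.  244.2] [ 0.4407 -0.1177  0.084 ]
side 0.52 [300.  205.7] [ 0.4304 -0.1267  0.084 ]
[ 0.4337 -0.1121]
```

View pics/w5.png

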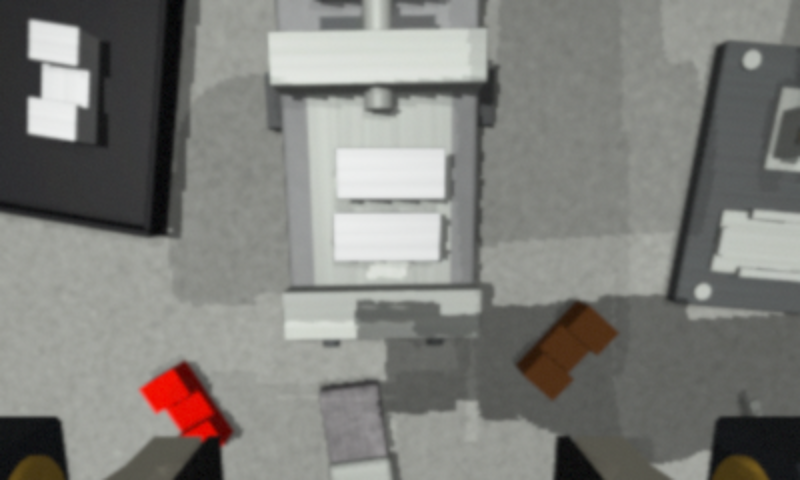

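Run:
```python
from h import *
print(ctrl.get_obs()['joint_pos'])
go([(.436,-.114,.2,96+140,.6)])
```

```text
[ 9.24575183e+00  1.91807536e+01  1.64590713e+00  3.82439731e-02
 -7.24982711e+01 -9.33291237e+01]
[[0.05, -0.004, -0.228], [-140.1, -0.1, -0.0], 0.6] n=19.6
tot 20
```

{"op": "drive_tool", "data": {"plan": [[[0.05,-0.004,-0.228],[-140,0,0],0.6],[[0.05,-0.004,-0.228],[-140,0,0],0.6],[[0.05,-0.004,-0.228],[-140,0,0],0.6],[[0.05,-0.004,-0.228],[-140,0,0],0.6],[[0.05,-0.004,-0.228],[-140,0,0],0.6],[[0.05,-0.004,-0.228],[-140,0,0],0.6],[[0.05,-0.004,-0.228],[-140,0,0],0.6],[[0.05,-0.004,-0.228],[-140,0,0],0.6],[[0.05,-0.004,-0.228],[-140,0,0],0.6],[[0.05,-0.004,-0.228],[-140,0,0],0.6],[[0.05,-0.004,-0.228],[-140,0,0],0.6],[[0.05,-0.004,-0.228],[-140,0,0],0.6],[[0.05,-0.004,-0.228],[-140,0,0],0.6],[[0.05,-0.004,-0.228],[-140,0,0],0.6],[[0.05,-0.004,-0.228],[-140,0,0],0.6],[[0.05,-0.004,-0.228],[-140,0,0],0.6],[[0.05,-0.004,-0.228],[-140,0,0],0.6],[[0.05,-0.004,-0.228],[-140,0,0],0.6],[[0.05,-0.004,-0.228],[-140,0,0],0.6],[[0.05,-0.004,-0.228],[-140,0,0],0.6]]}}

```text
clock: 29.43
tool_pos: [0.4355, -0.1144, 0.1994]
orientation: [86.1, 89.9, -127.5]
force: [0.3, -0.3, 0.2]
opening: 0.0526
```

{"op": "drive_tool", "data": {"plan": [[[0,0,0],[-108,0,0],0.6],[[0,0,0],[-108,0,0],0.6],[[0,0,0],[-108,0,0],0.6],[[0,0,0],[-108,0,0],0.6],[[0,0,0],[-108,0,0],0.6],[[0,0,0],[-108,0,0],0.6],[[0,0,0],[-108,0,0],0.6],[[0,0,0],[-108,0,0],0.6],[[0,0,0],[-108,0,0],0.6],[[0,0,0],[-108,0,0],0.6],[[0,0,0],[-108,0,0],0.6],[[0,0,0],[-108,0,0],0.6],[[0,0,0],[-108,0,0],0.6],[[0,0,0],[-108,0,0],0.6],[[0,0,0],[-108,0,0],0.6],[[0,0,0],[-108,0,0],0.6],[[0,0,0],[-108,0,0],0.6]]}}

```text
clock: 30.85
tool_pos: [0.4354, -0.1145, 0.1993]
orientation: [-27.4, 89.9, -133.2]
force: [-1.0, -0.6, 0.3]
opening: 0.0528
```

Run:
```python
from h import *
np.set_printoptions(precision=4,suppress=True)
o=ctrl.get_obs();R=Rt.from_euler('xyz',o['orientation'],degrees=True).as_matrix();print(o['tool_pos'],np.degrees(np.arctan2(R[1,1],R[0,1])),o['joint_pos'])
im=ctrl.snapshot('wrist'); cv2.imwrite('pics/w6.png',im)
for d in ctrl.landmark_of('wrist','crank_knob')[:3]: print(round(d['confidence'],2),np.round(d['pixel'],1),atz('wrist',d['pixel'],.084))
```

```text
[ 0.4354 -0.1145  0.1993] -15.813292129029984 [ 10.5246   0.1002 -28.6714   0.0441 -61.2812 153.6409]
0.71 [254.2 186.1] [ 0.4348 -0.1178  0.084 ]
```

View pics/w6.png

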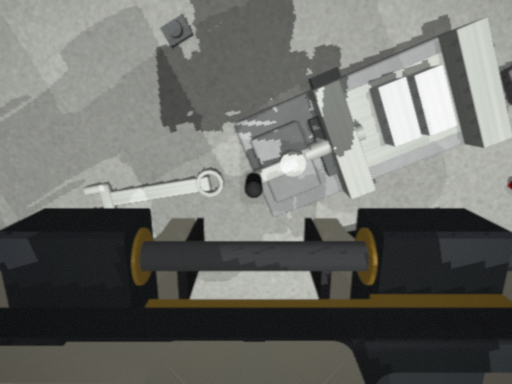

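{"op": "drive_tool", "data": {"plan": [[[0.04,-0.001,0.002],[0,0,0],0.6],[[0.08,-0.001,0.002],[0,0,0],0.6],[[0.11,-0.001,0.002],[0,0,0],0.6],[[0.129,-0.001,0.002],[0,0,0],0.6],[[0.129,-0.001,0.002],[0,0,0],0.6],[[0.129,-0.001,0.002],[0,0,0],0.0],[[0.129,-0.001,0.002],[0,0,0],0.0],[[0.129,-0.001,0.002],[0,0,0],0.0],[[0.129,-0.001,0.002],[0,0,0],0.0],[[0.129,-0.001,0.002],[0,0,0],0.0],[[0.129,-0.001,0.002],[0,0,0],0.0],[[0.129,-0.001,0.002],[0,0,0],0.0],[[0.129,-0.001,0.002],[0,0,0],0.0]]}}

```text
clock: 32.03
tool_pos: [0.4344, -0.1162, 0.071]
orientation: [52.2, 89.9, -53.6]
force: [-0.1, -0.4, 5.1]
opening: 0.0151
```

```bash
cat >> h.py <<'E'
AX=np.array([.4738,-.1105])
def crank(angs,n=20):
    """rows turning clockwise about AX from the present pose: degrees list"""
    o=ctrl.get_obs(); p0=np.array(o['tool_pos']); R0=Rt.from_euler('xyz',o['orientation'],degrees=True).as_matrix()
    for a in angs:
        Q=Rt.from_euler('z',-a,degrees=True).as_matrix()
        p=np.r_[AX,p0[2]]+Q@(p0-np.r_[AX,p0[2]]); d=R0.T@(p-p0)
        print([[0]+np.round(d[1:],3).tolist(),[a,0,0],0],end=', ')
    print('\nr',np.linalg.norm(p0[:2]-AX),'knob dir',np.degrees(np.arctan2(*(p0[:2]-AX)[::-1])),'j6',o['joint_pos'][5],'F',np.round(o['force'],1),'open',o['opening'])
E
python3 - <<'E'
from h import *
np.set_printoptions(precision=4,suppress=True)
print(ctrl.get_obs()['tool_pos'])
crank([7*i for i in range(1,21)])
E
```

```text
[ 0.4344 -0.1162  0.071 ]
[[0, -0.002, -0.005], [7, 0, 0], 0], [[0, -0.003, -0.009], [14, 0, 0], 0], [[0, -0.003, -0.014], [21, 0, 0], 0], [[0, -0.003, -0.019], [28, 0, 0], 0], [[0, -0.003, -0.024], [35, 0, 0], 0], [[0, -0.002, -0.028], [42, 0, 0], 0], [[0, 0.0, -0.033], [49, 0, 0], 0], [[0, 0.003, -0.037], [56, 0, 0], 0], [[0, 0.005, -0.041], [63, 0, 0], 0], [[0, 0.009, -0.045], [70, 0, 0], 0], [[0, 0.012, -0.048], [77, 0, 0], 0], [[0, 0.016, -0.051], [84, 0, 0], 0], [[0, 0.021, -0.053], [91, 0, 0], 0], [[0, 0.025, -0.054], [98, 0, 0], 0], [[0, 0.03, -0.055], [105, 0, 0], 0], [[0, 0.035, -0.056], [112, 0, 0], 0], [[0, 0.04, -0.056], [119, 0, 0], 0], [[0, 0.045, -0.055], [126, 0, 0], 0], [[0, 0.049, -0.054], [133, 0, 0], 0], [[0, 0.054, -0.052], [140, 0, 0], 0], 
r 0.03976177877899381 knob dir -171.81094328014305 j6 153.73845532490301 F [-0.1 -0.4  5.1] open 0.015103047480575324
```

{"op": "drive_tool", "data": {"plan": [[[0,-0.002,-0.005],[7,0,0],0],[[0,-0.003,-0.009],[14,0,0],0],[[0,-0.003,-0.014],[21,0,0],0],[[0,-0.003,-0.019],[28,0,0],0],[[0,-0.003,-0.024],[35,0,0],0],[[0,-0.002,-0.028],[42,0,0],0],[[0,0.0,-0.033],[49,0,0],0],[[0,0.003,-0.037],[56,0,0],0],[[0,0.003,-0.037],[56,0,0],0]]}}

```text
clock: 32.78
tool_pos: [0.4491, -0.0815, 0.0711]
orientation: [130.7, 89.8, -31.6]
force: [6.5, -5.1, -4.5]
opening: 0.0152
```

Run:
```python
from h import *
np.set_printoptions(precision=4,suppress=True)
ctrl.snapshot('top');print([(np.round(d['pixel'],1),atz('top',d['pixel'],.084)) for d in ctrl.landmark_of('top','crank_knob')[:2]])
crank([7*i for i in range(1,21)])
```

```text
[]
[[0, -0.002, -0.004], [7, 0, 0], 0], [[0, -0.002, -0.009], [14, 0, 0], 0], [[0, -0.003, -0.014], [21, 0, 0], 0], [[0, -0.003, -0.018], [28, 0, 0], 0], [[0, -0.002, -0.023], [35, 0, 0], 0], [[0, -0.001, -0.027], [42, 0, 0], 0], [[0, 0.001, -0.032], [49, 0, 0], 0], [[0, 0.003, -0.036], [56, 0, 0], 0], [[0, 0.006, -0.039], [63, 0, 0], 0], [[0, 0.009, -0.043], [70, 0, 0], 0], [[0, 0.013, -0.046], [77, 0, 0], 0], [[0, 0.017, -0.048], [84, 0, 0], 0], [[0, 0.021, -0.05], [91, 0, 0], 0], [[0, 0.026, -0.051], [98, 0, 0], 0], [[0, 0.03, -0.052], [105, 0, 0], 0], [[0, 0.035, -0.053], [112, 0, 0], 0], [[0, 0.04, -0.052], [119, 0, 0], 0], [[0, 0.044, -0.052], [126, 0, 0], 0], [[0, 0.049, -0.05], [133, 0, 0], 0], [[0, 0.053, -0.048], [140, 0, 0], 0], 
r 0.03807316396985656 knob dir 130.58576350910818 j6 93.33931325904427 F [ 6.  -6.2 -5.3] open 0.014849979549391032
```

```bash
sed -i 's/^AX=.*/AX=np.array([.4743,-.1126])/' h.py
python3 - <<'E'
from h import *
crank([7*i for i in range(1,20)])
E
```

```text
[[0, -0.001, -0.005], [7, 0, 0], 0], [[0, -0.002, -0.009], [14, 0, 0], 0], [[0, -0.003, -0.014], [21, 0, 0], 0], [[0, -0.002, -0.019], [28, 0, 0], 0], [[0, -0.001, -0.024], [35, 0, 0], 0], [[0, -0.0, -0.029], [42, 0, 0], 0], [[0, 0.002, -0.033], [49, 0, 0], 0], [[0, 0.005, -0.037], [56, 0, 0], 0], [[0, 0.008, -0.041], [63, 0, 0], 0], [[0, 0.011, -0.045], [70, 0, 0], 0], [[0, 0.015, -0.048], [77, 0, 0], 0], [[0, 0.019, -0.05], [84, 0, 0], 0], [[0, 0.024, -0.052], [91, 0, 0], 0], [[0, 0.028, -0.053], [98, 0, 0], 0], [[0, 0.033, -0.054], [105, 0, 0], 0], [[0, 0.038, -0.054], [112, 0, 0], 0], [[0, 0.043, -0.054], [119, 0, 0], 0], [[0, 0.048, -0.053], [126, 0, 0], 0], [[0, 0.052, -0.051], [133, 0, 0], 0], 
r 0.04000543130591892 knob dir 129.1727361401368 j6 93.33931325904427 F [ 6.  -6.2 -5.3] open 0.014849979549391032
```

{"op": "drive_tool", "data": {"plan": [[[0,-0.001,-0.005],[7,0,0],0],[[0,-0.002,-0.009],[14,0,0],0],[[0,-0.003,-0.014],[21,0,0],0],[[0,-0.002,-0.019],[28,0,0],0],[[0,-0.001,-0.024],[35,0,0],0],[[0,0.0,-0.029],[42,0,0],0],[[0,0.002,-0.033],[49,0,0],0],[[0,0.005,-0.037],[56,0,0],0],[[0,0.008,-0.041],[63,0,0],0],[[0,0.011,-0.045],[70,0,0],0],[[0,0.015,-0.048],[77,0,0],0],[[0,0.019,-0.05],[84,0,0],0],[[0,0.024,-0.052],[91,0,0],0],[[0,0.028,-0.053],[98,0,0],0],[[0,0.028,-0.053],[98,0,0],0]]}}

```text
clock: 34.13
tool_pos: [0.5079, -0.0922, 0.0711]
orientation: [-141.1, 89.9, -41.3]
force: [0.6, -2.4, 0.7]
opening: 0.0153
```

Run:
```python
from h import *
print(ctrl.get_obs()['tool_pos'])
crank([7*i for i in range(1,20)])
```

```text
[ 0.50790504 -0.09223348  0.07109546]
[[0, -0.001, -0.005], [7, 0, 0], 0], [[0, -0.002, -0.009], [14, 0, 0], 0], [[0, -0.003, -0.014], [21, 0, 0], 0], [[0, -0.002, -0.019], [28, 0, 0], 0], [[0, -0.002, -0.024], [35, 0, 0], 0], [[0, -0.0, -0.028], [42, 0, 0], 0], [[0, 0.002, -0.033], [49, 0, 0], 0], [[0, 0.004, -0.037], [56, 0, 0], 0], [[0, 0.007, -0.04], [63, 0, 0], 0], [[0, 0.011, -0.044], [70, 0, 0], 0], [[0, 0.014, -0.047], [77, 0, 0], 0], [[0, 0.018, -0.049], [84, 0, 0], 0], [[0, 0.023, -0.051], [91, 0, 0], 0], [[0, 0.027, -0.053], [98, 0, 0], 0], [[0, 0.032, -0.053], [105, 0, 0], 0], [[0, 0.037, -0.054], [112, 0, 0], 0], [[0, 0.042, -0.053], [119, 0, 0], 0], [[0, 0.046, -0.052], [126, 0, 0], 0], [[0, 0.051, -0.051], [133, 0, 0], 0], 
r 0.039294966096448024 knob dir 31.218191773424618 j6 -1.9437106732967555 F [ 0.6 -2.4  0.7] open 0.015307748471475844
```

{"op": "drive_tool", "data": {"plan": [[[0,-0.001,-0.005],[7,0,0],0],[[0,-0.002,-0.009],[14,0,0],0],[[0,-0.003,-0.014],[21,0,0],0],[[0,-0.002,-0.019],[28,0,0],0],[[0,-0.002,-0.024],[35,0,0],0],[[0,0.0,-0.028],[42,0,0],0],[[0,0.002,-0.033],[49,0,0],0],[[0,0.004,-0.037],[56,0,0],0],[[0,0.007,-0.04],[63,0,0],0],[[0,0.011,-0.044],[70,0,0],0],[[0,0.014,-0.047],[77,0,0],0],[[0,0.018,-0.049],[84,0,0],0],[[0,0.023,-0.051],[91,0,0],0],[[0,0.027,-0.053],[98,0,0],0],[[0,0.032,-0.053],[105,0,0],0],[[0,0.037,-0.054],[112,0,0],0],[[0,0.042,-0.053],[119,0,0],0],[[0,0.046,-0.052],[126,0,0],0],[[0,0.051,-0.051],[133,0,0],0],[[0,0.051,-0.051],[133,0,0],0]]}}

```text
clock: 35.8
tool_pos: [0.4654, -0.1512, 0.0711]
orientation: [-14.8, 89.9, -48.1]
force: [-1.2, -1.4, 0.5]
opening: 0.0152
```

Run:
```python
from h import *
print(ctrl.get_obs()['tool_pos'])
crank([7,14,21,25])
```

```text
[ 0.46535601 -0.15116272  0.07110804]
[[0, -0.001, -0.005], [7, 0, 0], 0], [[0, -0.002, -0.009], [14, 0, 0], 0], [[0, -0.002, -0.014], [21, 0, 0], 0], [[0, -0.002, -0.017], [25, 0, 0], 0], 
r 0.03958634421874282 knob dir -103.0579349902038 j6 -128.60676093678813 F [-1.2 -1.4  0.5] open 0.015156654363246303
```

{"op": "drive_tool", "data": {"plan": [[[0,-0.001,-0.005],[7,0,0],0],[[0,-0.002,-0.009],[14,0,0],0],[[0,-0.002,-0.014],[21,0,0],0],[[0,-0.002,-0.019],[28,0,0],0],[[0,-0.002,-0.024],[35,0,0],0],[[0,-0.002,-0.024],[35,0,0],0],[[0,-0.002,-0.024],[35,0,0],0.6],[[0,-0.002,-0.024],[35,0,0],0.6],[[0,-0.002,-0.024],[35,0,0],0.6],[[0,-0.002,-0.024],[35,0,0],0.6],[[0,-0.002,-0.024],[35,0,0],0.6]]}}

```text
clock: 36.72
tool_pos: [0.4442, -0.1397, 0.071]
orientation: [10.1, 89.9, -58.1]
force: [-0.7, 0.3, 0.8]
opening: 0.0432
```

{"op": "drive_tool", "data": {"plan": [[[0,0,0],[-135,0,0],0.6],[[0,0,0],[-135,0,0],0.6],[[0,0,0],[-135,0,0],0.6],[[0,0,0],[-135,0,0],0.6],[[0,0,0],[-135,0,0],0.6],[[0,0,0],[-135,0,0],0.6],[[0,0,0],[-135,0,0],0.6],[[0,0,0],[-135,0,0],0.6],[[0,0,0],[-135,0,0],0.6],[[0,0,0],[-135,0,0],0.6],[[0,0,0],[-135,0,0],0.6],[[0,0,0],[-135,0,0],0.6],[[0,0,0],[-135,0,0],0.6],[[0,0,0],[-135,0,0],0.6],[[0,0,0],[-135,0,0],0.6],[[0,0,0],[-135,0,0],0.6],[[0,0,0],[-135,0,0],0.6],[[0,0,0],[-135,0,0],0.6],[[0,0,0],[-135,0,0],0.6],[[0,0,0],[-135,0,0],0.6]]}}

```text
clock: 38.38
tool_pos: [0.4442, -0.1398, 0.071]
orientation: [-128.8, 89.9, -61.6]
force: [-0.6, 0.1, 0.1]
opening: 0.0529
```

{"op": "drive_tool", "data": {"plan": [[[0,0,0],[-135,0,0],0.6],[[0,0,0],[-135,0,0],0.6],[[0,0,0],[-135,0,0],0.6],[[0,0,0],[-135,0,0],0.6],[[0,0,0],[-135,0,0],0.6],[[0,0,0],[-135,0,0],0.6],[[0,0,0],[-135,0,0],0.6],[[0,0,0],[-135,0,0],0.6],[[0,0,0],[-135,0,0],0.6],[[0,0,0],[-135,0,0],0.6],[[0,0,0],[-135,0,0],0.6],[[0,0,0],[-135,0,0],0.6],[[0,0,0],[-135,0,0],0.6],[[0,0,0],[-135,0,0],0.6],[[0,0,0],[-135,0,0],0.6],[[0,0,0],[-135,0,0],0.6],[[0,0,0],[-135,0,0],0.6],[[0,0,0],[-135,0,0],0.6],[[0,0,0],[-135,0,0],0.6],[[0,0,0],[-135,0,0],0.6]]}}

```text
clock: 40.05
tool_pos: [0.4441, -0.1398, 0.0709]
orientation: [88.6, 89.9, -69.1]
force: [0.5, -1.0, -0.1]
opening: 0.0526
```

Run:
```python
from h import *
o=ctrl.get_obs();print(o['tool_pos'])
crank([0])
im=ctrl.snapshot('side')
cv2.imwrite('pics/s7.png',cv2.resize(im[150:270,200:340],None,fx=4,fy=4))
ctrl.snapshot('wrist');print([(round(d['confidence'],2),np.round(d['pixel'],1),atz('wrist',d['pixel'],.084).round(4)) for d in ctrl.landmark_of('wrist','crank_knob')[:2]])
```

```text
[ 0.44407802 -0.13984924  0.07092016]
[[0, 0.0, 0.0], [0, 0, 0], 0], 
r 0.040692615874094465 knob dir -137.96102250466404 j6 105.18683902653352 F [ 0.5 -1.  -0.1] open 0.052605039690647636
[(0.73, array([254. , 245.6]), array([ 0.444 , -0.1401,  0.084 ]))]
```

View pics/s7.png

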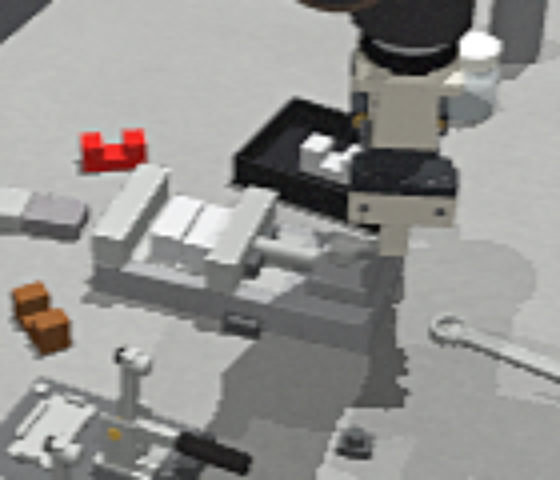

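Jaw has advanced close to the blocks, and the knob is centred between the fingers. Gripping again.

{"op": "drive_tool", "data": {"plan": [[[0,0,0],[0,0,0],0],[[0,0,0],[0,0,0],0],[[0,0,0],[0,0,0],0],[[0,0,0],[0,0,0],0],[[0,0,0],[0,0,0],0],[[0,0,0],[0,0,0],0]]}}

```text
clock: 40.7
tool_pos: [0.4441, -0.1398, 0.0709]
orientation: [94.5, 89.9, -63.7]
force: [0.9, 0.2, 0.2]
opening: 0.0181
```

Run:
```python
from h import *
print(ctrl.get_obs()['tool_pos'])
crank([7*i for i in range(1,20)])
```

```text
[ 0.44413879 -0.13982808  0.07094481]
[[0, -0.005, 0.001], [7, 0, 0], 0], [[0, -0.01, 0.002], [14, 0, 0], 0], [[0, -0.015, 0.003], [21, 0, 0], 0], [[0, -0.02, 0.002], [28, 0, 0], 0], [[0, -0.024, 0.001], [35, 0, 0], 0], [[0, -0.029, -0.0], [42, 0, 0], 0], [[0, -0.034, -0.002], [49, 0, 0], 0], [[0, -0.038, -0.005], [56, 0, 0], 0], [[0, -0.042, -0.008], [63, 0, 0], 0], [[0, -0.045, -0.012], [70, 0, 0], 0], [[0, -0.048, -0.016], [77, 0, 0], 0], [[0, -0.051, -0.02], [84, 0, 0], 0], [[0, -0.052, -0.025], [91, 0, 0], 0], [[0, -0.054, -0.029], [98, 0, 0], 0], [[0, -0.055, -0.034], [105, 0, 0], 0], [[0, -0.055, -0.039], [112, 0, 0], 0], [[0, -0.054, -0.044], [119, 0, 0], 0], [[0, -0.053, -0.049], [126, 0, 0], 0], [[0, -0.052, -0.054], [133, 0, 0], 0], 
r 0.04063332024337035 knob dir -137.9258019671572 j6 104.73449713856938 F [0.9 0.2 0.2] open 0.018070523993983015
```

Fingers are still closing on the knob. I turn 119° after one holding row.

{"op": "drive_tool", "data": {"plan": [[[0,0,0],[0,0,0],0],[[0,-0.005,0.001],[7,0,0],0],[[0,-0.01,0.002],[14,0,0],0],[[0,-0.015,0.003],[21,0,0],0],[[0,-0.02,0.002],[28,0,0],0],[[0,-0.024,0.001],[35,0,0],0],[[0,-0.029,0.0],[42,0,0],0],[[0,-0.034,-0.002],[49,0,0],0],[[0,-0.038,-0.005],[56,0,0],0],[[0,-0.042,-0.008],[63,0,0],0],[[0,-0.045,-0.012],[70,0,0],0],[[0,-0.048,-0.016],[77,0,0],0],[[0,-0.051,-0.02],[84,0,0],0],[[0,-0.052,-0.025],[91,0,0],0],[[0,-0.054,-0.029],[98,0,0],0],[[0,-0.055,-0.034],[105,0,0],0],[[0,-0.055,-0.039],[112,0,0],0],[[0,-0.054,-0.044],[119,0,0],0],[[0,-0.054,-0.044],[119,0,0],0]]}}

```text
clock: 42.28
tool_pos: [0.465, -0.0729, 0.0709]
orientation: [-174.2, 89.9, -91.9]
force: [-2.5, 3.3, 3.9]
opening: 0.0155
```

Run:
```python
from h import *
print(ctrl.get_obs()['tool_pos'])
crank([5*i for i in range(1,20)])
```

```text
[ 0.46498852 -0.07290498  0.07089628]
[[0, -0.003, 0.001], [5, 0, 0], 0], [[0, -0.007, 0.002], [10, 0, 0], 0], [[0, -0.01, 0.002], [15, 0, 0], 0], [[0, -0.014, 0.003], [20, 0, 0], 0], [[0, -0.017, 0.003], [25, 0, 0], 0], [[0, -0.021, 0.002], [30, 0, 0], 0], [[0, -0.024, 0.001], [35, 0, 0], 0], [[0, -0.028, 0.0], [40, 0, 0], 0], [[0, -0.031, -0.001], [45, 0, 0], 0], [[0, -0.034, -0.002], [50, 0, 0], 0], [[0, -0.037, -0.004], [55, 0, 0], 0], [[0, -0.04, -0.006], [60, 0, 0], 0], [[0, -0.043, -0.009], [65, 0, 0], 0], [[0, -0.045, -0.011], [70, 0, 0], 0], [[0, -0.048, -0.014], [75, 0, 0], 0], [[0, -0.05, -0.017], [80, 0, 0], 0], [[0, -0.051, -0.02], [85, 0, 0], 0], [[0, -0.053, -0.024], [90, 0, 0], 0], [[0, -0.054, -0.027], [95, 0, 0], 0], 
r 0.04077251825606168 knob dir 103.2014968251421 j6 -22.972714738268465 F [-2.5  3.3  3.9] open 0.01552599192706689
```

{"op": "drive_tool", "data": {"plan": [[[0,-0.003,0.001],[5,0,0],0],[[0,-0.007,0.002],[10,0,0],0],[[0,-0.01,0.002],[15,0,0],0],[[0,-0.014,0.003],[20,0,0],0],[[0,-0.017,0.003],[25,0,0],0],[[0,-0.021,0.002],[30,0,0],0],[[0,-0.024,0.001],[35,0,0],0],[[0,-0.028,0.0],[40,0,0],0],[[0,-0.031,-0.001],[45,0,0],0],[[0,-0.031,-0.001],[45,0,0],0]]}}

```text
clock: 43.12
tool_pos: [0.4955, -0.0781, 0.0709]
orientation: [-156.1, 89.9, -119.0]
force: [-2.0, 0.5, 2.7]
opening: 0.0151
```

Run:
```python
from h import *
print(ctrl.get_obs()['tool_pos'])
crank([3*i for i in range(1,13)])
```

```text
[ 0.49549818 -0.07808694  0.07088746]
[[0, -0.002, 0.001], [3, 0, 0], 0], [[0, -0.004, 0.001], [6, 0, 0], 0], [[0, -0.006, 0.002], [9, 0, 0], 0], [[0, -0.008, 0.002], [12, 0, 0], 0], [[0, -0.01, 0.003], [15, 0, 0], 0], [[0, -0.012, 0.003], [18, 0, 0], 0], [[0, -0.014, 0.003], [21, 0, 0], 0], [[0, -0.017, 0.003], [24, 0, 0], 0], [[0, -0.019, 0.003], [27, 0, 0], 0], [[0, -0.021, 0.002], [30, 0, 0], 0], [[0, -0.023, 0.002], [33, 0, 0], 0], [[0, -0.025, 0.001], [36, 0, 0], 0], 
r 0.04050325688628471 knob dir 58.44144392612368 j6 -66.57977754004233 F [-2.   0.5  2.7] open 0.015140629707995708
```

Expect contact in about 20°. Small steps.

{"op": "drive_tool", "data": {"plan": [[[0,-0.002,0.001],[3,0,0],0],[[0,-0.004,0.001],[6,0,0],0],[[0,-0.006,0.002],[9,0,0],0],[[0,-0.008,0.002],[12,0,0],0],[[0,-0.01,0.003],[15,0,0],0],[[0,-0.01,0.003],[15,0,0],0]]}}

```text
clock: 43.62
tool_pos: [0.5034, -0.0845, 0.0709]
orientation: [-158.6, 89.9, -136.5]
force: [-1.6, -0.8, 4.6]
opening: 0.0151
```

Run:
```python
from h import *
print(ctrl.get_obs()['tool_pos'])
crank([3*i for i in range(1,9)])
```

```text
[ 0.50342918 -0.08453059  0.0708788 ]
[[0, -0.002, 0.001], [3, 0, 0], 0], [[0, -0.004, 0.001], [6, 0, 0], 0], [[0, -0.006, 0.002], [9, 0, 0], 0], [[0, -0.008, 0.002], [12, 0, 0], 0], [[0, -0.01, 0.003], [15, 0, 0], 0], [[0, -0.012, 0.003], [18, 0, 0], 0], [[0, -0.014, 0.003], [21, 0, 0], 0], [[0, -0.017, 0.003], [24, 0, 0], 0], 
r 0.04045244905725587 knob dir 43.93854825065051 j6 -80.58862453235264 F [-1.6 -0.8  4.6] open 0.015069521364695672
```

{"op": "drive_tool", "data": {"plan": [[[0,-0.002,0.001],[3,0,0],0],[[0,-0.004,0.001],[6,0,0],0],[[0,-0.006,0.002],[9,0,0],0],[[0,-0.006,0.002],[9,0,0],0]]}}

```text
clock: 43.95
tool_pos: [0.5066, -0.0884, 0.0708]
orientation: [175.3, 89.8, -171.5]
force: [-5.9, 8.4, 6.2]
opening: 0.015
```

Run:
```python
from h import *
print(ctrl.get_obs()['tool_pos'])
crank([3*i for i in range(1,9)])
```

```text
[ 0.50659433 -0.08844599  0.07083829]
[[0, -0.002, 0.001], [3, 0, 0], 0], [[0, -0.004, 0.001], [6, 0, 0], 0], [[0, -0.006, 0.002], [9, 0, 0], 0], [[0, -0.008, 0.003], [12, 0, 0], 0], [[0, -0.01, 0.003], [15, 0, 0], 0], [[0, -0.012, 0.003], [18, 0, 0], 0], [[0, -0.014, 0.003], [21, 0, 0], 0], [[0, -0.016, 0.003], [24, 0, 0], 0], 
r 0.040327902246450435 knob dir 36.79404532921313 j6 -88.84991550153866 F [-5.9  8.4  6.2] open 0.01503985718668718
```

{"op": "drive_tool", "data": {"plan": [[[0,-0.001,0],[2,0,0],0],[[0,-0.002,0.001],[3,0,0],0],[[0,-0.002,0.001],[3,0,0],0]]}}

```text
clock: 44.2
tool_pos: [0.5066, -0.0889, 0.0708]
orientation: [157.8, 89.7, 168.1]
force: [-8.0, 12.1, 10.0]
opening: 0.0151
```

Run:
```python
from h import *
print(ctrl.get_obs()['tool_pos'])
crank([3])
```

```text
[ 0.50655067 -0.08885549  0.07083992]
[[0, -0.002, 0.001], [3, 0, 0], 0], 
r 0.04004881080662242 knob dir 36.36230874770871 j6 -91.42645215285756 F [-8.  12.1 10. ] open 0.015126363327636705
```

About 14.5 N tangential with no further movement, so the vise is tight. Releasing.

{"op": "drive_tool", "data": {"plan": [[[0,0,0],[0,0,0],0.6],[[0,0,0],[0,0,0],0.6],[[0,0,0],[0,0,0],0.6],[[0,0,0],[0,0,0],0.6],[[-0.03,0,0],[0,0,0],0.6],[[-0.07,0,0],[0,0,0],0.6],[[-0.11,0,0],[0,0,0],0.6],[[-0.15,0,0],[0,0,0],0.6],[[-0.18,0,0],[0,0,0],0.6],[[-0.18,0,0],[0,0,0],0.6]]}}

```text
clock: 45.03
tool_pos: [0.5109, -0.0895, 0.2581]
orientation: [-2.5, 89.6, 7.9]
force: [1.4, -0.6, 0.4]
opening: 0.0524
```

Run:
```python
from h import *
o=ctrl.get_obs();R=Rt.from_euler('xyz',o['orientation'],degrees=True).as_matrix();print(o['tool_pos'],np.degrees(np.arctan2(R[1,1],R[0,1])))
go([(.64,-.1,.25,96,.6),(.45,-.32,.25,96,.6)])
```

```text
[ 0.51092014 -0.08950564  0.25807997] 100.40218387520648
[[0.009, -0.034, 0.125], [4.4, 0.4, 0.0], 0.6] n=3.1
[[0.008, -0.216, -0.102], [4.4, 0.4, 0.0], 0.6] n=7.0
tot 11
```

{"op": "drive_tool", "data": {"plan": [[[0.009,-0.03,0.14],[4,0,0],0.9],[[0.009,-0.03,0.14],[4,0,0],0.9],[[0.009,-0.03,0.14],[4,0,0],0.9],[[0.009,-0.03,0.14],[4,0,0],0.9],[[0.009,-0.03,0.14],[4,0,0],0.9],[[0.009,-0.03,0.14],[4,0,0],0.9],[[0.009,-0.03,0.14],[4,0,0],0.9]]}}

```text
clock: 45.62
tool_pos: [0.6536, -0.0939, 0.2493]
orientation: [1.7, 89.7, 8.1]
force: [-0.2, 0.0, 0.3]
opening: 0.0789
```

Run:
```python
from h import *
np.set_printoptions(precision=4,suppress=True)
a=ctrl.snapshot('wrist')[:240,60:460]
for n,z in [('block1',.043),('finished',.018),('jaw',.03)]:
  for d in ctrl.landmark_of('wrist',n)[:3]: print(n,round(d['confidence'],2),np.round(d['pixel'],1),atz('wrist',d['pixel'],z))
b=ctrl.snapshot('side')[160:340,120:320]
for d in ctrl.landmark_of('side','clamp1_grip')[:3]: print(d['confidence'],d['pixel'])
cv2.imwrite('pics/f.png',np.hstack([cv2.resize(a,(400,300)),cv2.resize(b,(400,300),interpolation=2)]))
```

```text
block1 0.78 [260.1 141.2] [ 0.6283 -0.0892  0.043 ]
block1 0.78 [263.2 117.7] [ 0.6019 -0.0888  0.043 ]
finished 0.95 [157.5 215.4] [ 0.7412 -0.209   0.018 ]
finished 0.66 [346.3 186.1] [0.6754 0.0265 0.018 ]
finished 0.62 [62.1 21.7] [ 0.5246 -0.322   0.018 ]
jaw 0.63 [258.1 104.7] [ 0.589  -0.0958  0.03  ]
0.64 [256.3, 261.9]
```

View pics/f.png

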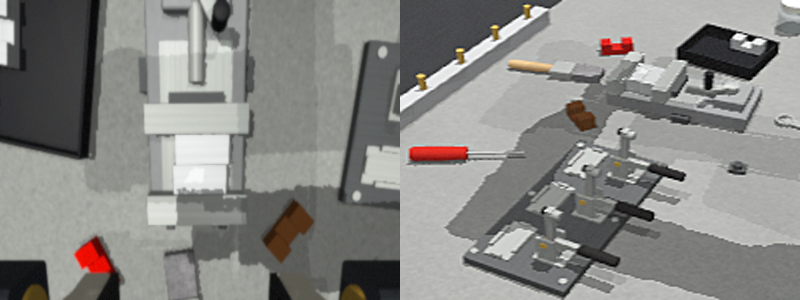

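Run:
```python
from h import *
np.set_printoptions(precision=4,suppress=True)
im=ctrl.snapshot('top')
for d in ctrl.landmark_of('top','finished')[:3]: print(round(d['confidence'],2),np.round(d['pixel'],1),atz('top',d['pixel'],.018))
for d in ctrl.cut_out('top','tray')[:1]:
    ys,xs=np.where(d['pixels']);print(xs.min(),xs.max(),ys.min(),ys.max())
b=ctrl.snapshot('side')
cv2.imwrite('pics/g.png',np.hstack([cv2.resize(im[140:250,260:410],(400,300)),cv2.resize(b[155:215,240:330],(400,300),interpolation=2)]))
```

```text
0.67 [237.1 154.2] [0.6752 0.0288 0.018 ]
0.59 [377.9 206.8] [ 0.53   -0.3268  0.018 ]
336 387 168 230
```

View pics/g.png

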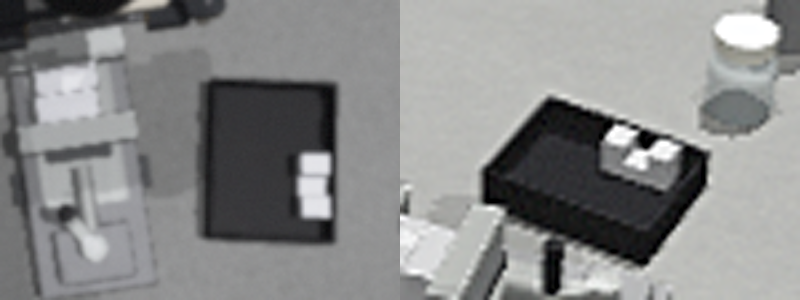

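Finished part has slid to the tray's -y wall (knocked) but lies flat inside: about (-0.02, -0.043) in the tray frame, within limits. Handing in.

```bash
python3 -c "
from plant import ctrl
print(ctrl.close_job(), ctrl.get_obs()['clock'])"
```

```text
the job is handed in; nothing more can be done
the job is handed in; nothing more can be done
```

I handed the job in at about 46 s of the 210 s allowed, with every part of it done as far as the last pictures show; the hand-in itself gives no verdict.

- **Clamps:** All three stand open in the last side picture, with the handles level and the bars upright. I judged this by eye and did not measure the joint angles.
- **Raw blocks:** There were only two; nest 2 was empty. Both lie side by side on the vise bed, along the jaws and within a few mm of the middle of the jaw width.
- **Vise:** I cranked it about 508°, where contact was expected, and then pressed the knob to about 14.5 N with no further movement. The jaw's own pressing force could not be read directly.
- **Finished part:** I set it down at the centre of the tray, but it was later found against the -y wall, at about (-0.02, -0.043) m in the tray frame. I take that to be the announced knock. It still lies flat inside the tray and within the limits.
- **Bystanders:** The T-nut and the jar look unmoved in the last pictures, but I did not measure their positions again. The brown and red look-alikes were left alone.
- **Robot:** It ended clear of everything, with near-zero force on the tool.

One disagreement came up: the camera estimates of the vise angle ranged from about 5° to 8°, and I placed the blocks using 6°. Closing the jaws should have squared the blocks to them.

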